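# Load the vial tray into the sampler bay, right end first

## Robot

A 6-joint arm with a two-finger parallel gripper is mounted at the origin on a cart in front of the work surface, level with it; the furniture and walls round the work are solid. World frame = base frame: x ahead of the robot, y to its left, z up, the work surface at z = 0. Lengths are in m, angles in rad, forces in N, time in s.
With the tool pointing down it reaches from about 0.375 to 0.925 m from the base axis. Payload 5.7 kg.
Tool frame: the origin (TCP) lies between the finger pads; the fingertips stand 14 mm ahead of it and the grasp point (between the pads) lies 5 mm behind it; z points along the fingers, y is the direction in which the jaws open and shut (so a half turn about z gives the same grasp; the last joint's range is limited). The gripper opens to 88 mm and grips with 3 to 60 N. Pads are 20 mm wide; open, the fingers measure 115 mm over their backs; the gripper's body (75 mm by 178 mm) begins 61 mm behind the grasp point.
Start: joints at [1.051, 0.359, 1.51, -0, 1.272, -0.115], TCP at [0.236, 0.551, 0.237] pointing down, gripper open.
Joint ranges: [-2.97, 2.97], [-1.01, 2.36], [0.21, 2.38], [-0.96, 4.11], [0.2, 2.71], [-2.98, 2.98]. Speed limits (rad/s): [2.39, 2.39, 3.14, 3.14, 3.14, 3.14].

## Interface

Orientations are given as [roll, pitch, yaw] about the fixed x, y, z axes, in that order (R = Rz(yaw) Ry(pitch) Rx(roll)).
In Python, from plant import env gives the robot as it stands.
- The arm moves only by the tool servo_tool, never from a script. Its argument "series" is a list that holds one entry, the list of rows, each a list of 4 numbers: the shift along the tool's x, y, z in m, then the turn about the tool's z in rad. In form: [[[dx, dy, dz, twist], ...]]. A call has 1 to 8 rows; each row shifts and turns the pose as measured when the row begins, along the tool's axes as they then stand; what a row does not reach is not made up. A row lasts 1/10 s, in which the tool goes at most 50 mm and 8.59 degrees, less where a joint would pass 70% of its speed; a pose out of reach is approached as far as the arm can. A call with a gripper value outside its range is refused whole. "claw" is the finger opening in m, from 0 to 0.0878, set as the call begins (left out, the last holds). The fingers move at their own pace and stop on an object; the grip force is fixed at half the most. Time passes only in rows, so rows that do not move let the fingers close. It gives the time, the measured TCP pose, the force and the opening at its end, in the units of the state.
- env.observe(): the state, without advancing time (a new reading comes with each control period).
- env.grab_frame(name): name is "scene" or "top" or "wrist"; returns a dict with "frame" (480x640x3 uint8, red, green, blue), "range_z" (480x640 float32, m along the optical axis (not along the pixel's ray), 0 where there is no reading), "vfov" (degrees; the focal length in pixels is half the picture's height over the tangent of half this angle, whatever the lens; pixels are square), "cx", "cy" (the principal point, pixels), "distortion" ([k1, k2, p1, p2, k3] as OpenCV has them; the pictures are not rectified), "position" and "attitude" of the camera in the world. Camera axes: x right, y down, z forward; pixel columns grow to the right and rows downward; lengths in m; the calibration is good to about 2 mm. A picture is of the moment at which its call begins.
- env.job_done(): hands the job in, once; it reports no verdict.
Trained networks look in a picture, given as the dict that the camera call returned (one of the last four; its "shot" number tells which), for a name from the list of things; names that differ only in an ending like _2 or _b are one class to them, and where a whole thing is asked for, a point or a joint stands for the part that bears it (a point fixed in the world has none). Each returns a list of dicts, best first, with "confidence" (0 to 1); they miss things now and then, are a little off and sometimes report something else, mostly with a low value. They report only what shows in the picture. A call takes as long as a camera call. They do not tell look-alikes from the thing itself.
- env.look_for(picture, target): "xy" ([column, row] as shares, 0 to 1, of the picture: columns of its width, rows of its height, amid what is visible of it).
- env.silhouettes(picture, target): "region" (480x640 bool, what is visible of it) and "xy" ([column, row] as shares, 0 to 1, of the picture: columns of its width, rows of its height, amid what is visible of it).
The state is a dict: "t": time; "qpos": joint angles; "joint_velocities": joint speeds; "joint_torque": joint torques, N m; "tcp_pos": TCP position; "ee_rot": TCP orientation; "contact_force": force on the tool from outside, world axes, zero at the start; "moment": the same for the moment, N m; "opening": finger opening in m.
Only numpy, scipy, OpenCV 4.12 (cv2) and the standard library are available. Lean on these libraries where they do the work, as an engineer would, in place of code of your own. Each camera call takes 0.05 s, during which the arm holds its last target.

## Task

The vial tray in the filling stand has to go into the sampler. Pinch the two blue buttons on its handle to free its catches, lift it out, turn it end for end so that its nose leads, and slide it between the bay's guide rails until it is fully home, then let go so that both catches spring out and lock it. Keep the tray upright all the way so that no vial can tip, and leave the bottle, the carton, the tape and the marker where they are.

Things in the scene. Friction and masses are not known exactly. Their poses are not given: they have to be found in the camera images.
- tray_grip (a point): Handle of the loose white vial tray: point midway between its two blue buttons, half-way up them, 42 mm above the tray's underside. Axes: x from handle to nose, y left, z up. Button faces 24 x 24 mm, 40 mm across (y) when out, 28 mm when pinched. Gripping them across y from above at 20 N or more pinches them fully and holds the tray. Handle top 15.5 mm higher; vials start 29 mm ahead.
- tray_nose (a point): Front edge of the tray's nose, middle, 2.5 mm above the underside, 112 mm ahead of tray_grip. Tray: 130 x 64 mm, 0.26 kg, 13 fixed amber vials with blue caps, tops 40 mm above the underside. Ahead of the shoulder a runner plate 5 mm thick, 64 mm wide (52 mm at the bevelled front), under a vial block 50 mm wide. A key groove 14 mm wide, 5 mm deep, runs below, open at the nose, closed at the tail.
- tray_shoulder (a point): Middle of the front face of the shoulder, 7 mm above the tray's underside, 22 mm ahead of tray_grip. The shoulder is the tray's last 40 mm, 64 mm wide, 14 mm high, with the handle on it: too high to pass under the lips of the bay's rails, and closed to the key rib at the tail, so only the nose end goes in.
- catch_left (a joint): Travel of the blue button on the tray's +y side: 0 sprung out, 0.006 m fully pressed; spring 2.4 N at 0, 4.8 N at full travel. One piece with a catch tooth that sticks 6 mm out of the shoulder's side when out and is drawn in when pressed.
- catch_right (a joint): The same for the button and tooth on the tray's -y side.
- stand: Grey filling stand, 156 x 92 mm, fixed to the worktop; the tray starts in it, x axes alike, tray's middle over the stand's origin (centre of its underside). Floor 10 mm up, side cheeks 25 mm high. Bars in the cheeks hold the tray's teeth down until both buttons are pressed by 4 mm or more; then the tray lifts straight out.
- bay: Low white sampler, 230 x 116 mm, fixed, its open bay towards the robot. Origin on its underside, midway between the metal rails, below the front ends of the rail lips. x: the way the tray goes in; y left; z up. Floor 12 mm above the origin, from x = -80 mm inwards. Lips from x = 0 inwards, 54 mm apart, undersides 8 mm above the floor. Hood from x = 32 mm on, 74 mm high; housing behind 102 mm.
- bay_mouth (a point): On the bay's floor midway between the front ends of the rail walls, at x = -45 mm of the bay; bay's axes. The walls stand 68 mm apart from here inwards (tray: 64 mm), tops 26 mm above the worktop. Before them flared guides open to about 90 mm at x = -76 mm. From x = -30 mm a key rib 8 mm wide, 3 mm high runs inwards along the floor's middle and fits the tray's groove; it stops the tail.
- bay_home (a point): On the bay's floor, 25 mm inside the lip ends: under the tray's middle when it is home (flat on the floor, shoulder against the lip ends). tray_grip is then 47 mm before this point (-x) and 42 mm above it. From 2.5 mm before home onwards the teeth face windows in the rail walls, into which they spring when the buttons are let go: that locks the tray.
- bottle_100: Bystander: bottle with red cap, 56 mm across, 109 mm high; origin at the centre of its underside.
- film_box: Bystander: white and blue carton, 120 x 60 x 58 mm; origin at the centre of its underside.
- label_tape: Bystander: yellow roll of tape lying flat, 66 mm across, 19 mm high; origin at the centre of its underside.
- marker_red: Bystander: red marker pen lying flat, 131 x 26 x 15 mm over all; origin at the centre of its underside.
There are look-alikes about, which are no part of the job. What is shaped like the part that bears tray_grip but brown is not meant.

How it is judged:
On the way, in this order (a step that is already met when the one before it is completed fails the run):
1. both buttons are pinched in (value of joint each of catch_left, catch_right above 0.004 m), for 0.1 s.
2. the tray is lifted clear of the stand (z of tray_grip in the frame of stand above 0.082 m), for 0.1 s.
3. the nose has entered under the lips of the rails, tray behind it (x of tray_nose in the frame of bay above 0.008 m and x of tray_grip in the frame of bay below -0.05 m and y of tray_nose in the frame of bay between -0.006 and 0.006 m and z of tray_nose in the frame of bay below 0.02 m), for 0.05 s.
At the end, for the whole second after the job is handed in: The tray lies in the bay nose first, within 4 mm of fully home, flat on the floor, both catches sprung out (within 2 mm) into the windows of the rails and released; bottle, carton, tape and marker within 30 mm of where they stood (x of tray_nose in the frame of bay_home between 0.061 and 0.068 m and x of tray_grip in the frame of bay_home between -0.051 and -0.044 m and y of tray_grip in the frame of bay_home between -0.005 and 0.005 m and z of tray_grip in the frame of bay_home below 0.047 m and angle between tray_grip's own z axis and vertical below 0.06 rad and value of joint each of catch_left, catch_right below 0.002 m and distance of each of bottle_100, film_box, label_tape, marker_red from where it was at the start of the episode below 0.03 m); the robot touches nothing.
It fails at once if the tray is tipped by more than 30 degrees (angle between tray_grip's own z axis and vertical above 0.52 rad).
It fails at once if a bystander is pushed more than 30 mm, or the bottle knocked over (distance of any of bottle_100, film_box, label_tape, marker_red from where it was at the start of the episode above 0.03 m or angle between bottle_100's own z axis and vertical above 0.5 rad).
It also fails if it takes over 58 s, if anything falls off the work surface, if the arm or the gripper's body presses on something with over 40 N, if the wrist force passes 120 N, or if a joint passes its speed limit or range.

## Working session

There is one attempt and no reset: what is moved stays moved. The work goes in short steps, Python scripts to look and compute and a tool call to move; the robot and the scene stay as the last step left them, time stands still between calls to the robot, and variables do not carry over. Pictures are saved under pics/ and viewed, and the job is handed in when it is done.

Besides the shell and the picture viewer there is one more tool, called after ">>>" as name(argument=value, ...), one argument or row to a line, values as JSON. servo_tool: Moves the arm, as the interface text tells. Its arguments: {"type":"object","properties":{"series":{"type":"array","items":{"type":"array","items":{"type":"array","items":{"type":"number"}}}},"claw":{"type":"number"}},"required":["series"]}

```bash
ls; mkdir -p pics
cat > h.py <<'E'
import numpy as np,cv2
from plant import env
def K(p):
    f=240/np.tan(np.radians(p["vfov"])/2); return np.array([[f,0,p["cx"]],[0,f,p["cy"]],[0,0,1]])
def Rm(p):
    a=np.array(p["attitude"],float)
    if a.shape==(3,3): return a
    from scipy.spatial.transform import Rotation as R
    return R.from_euler('xyz',a).as_matrix() if a.size==3 else R.from_quat(a).as_matrix()
def w(p,uv,z=None):
    uv=np.array(uv,float).reshape(-1,2)
    n=cv2.undistortPoints(uv.reshape(-1,1,2),K(p),np.array(p["distortion"],float)).reshape(-1,2)
    d=p["range_z"][np.clip(uv[:,1].round().astype(int),0,479),np.clip(uv[:,0].round().astype(int),0,639)]
    return (np.c_[n,np.ones(len(n))]*d[:,None])@Rm(p).T+np.array(p["position"])
def cloud(p):
    v,u=np.mgrid[0:480,0:640]
    return w(p,np.c_[u.ravel(),v.ravel()]).reshape(480,640,3)
def wz(p,uv,z):
    uv=np.array(uv,float).reshape(-1,2)
    n=cv2.undistortPoints(uv.reshape(-1,1,2),K(p),np.array(p["distortion"],float)).reshape(-1,2)
    r=np.c_[n,np.ones(len(n))]@Rm(p).T; o=np.array(p["position"])
    return o+r*((z-o[2])/r[:,2])[:,None]
def proj(p,X):
    X=np.array(X,float).reshape(-1,3); c=(X-np.array(p["position"]))@Rm(p)
    return cv2.projectPoints(c,np.zeros(3),np.zeros(3),K(p),np.array(p["distortion"],float))[0].reshape(-1,2)
def save(p,name): cv2.imwrite("pics/"+name,p["frame"][:,:,::-1])
E
python3 - <<'E'
from h import *
print(env.observe())
for n in ["scene","top","wrist"]:
    p=env.grab_frame(n); save(p,n+"0.png"); print(n,p["position"],p["attitude"],p["vfov"],p["cx"],p["cy"],p["distortion"])
    if n!="wrist":
      for t in ["tray_grip","tray_nose","tray_shoulder","stand","bay","bay_mouth","bay_home","bottle_100","film_box","label_tape","marker_red"]:
        for r in env.look_for(p,t)[:3]:
            uv=np.array(r["xy"])*[640,480]; print(t,round(r["confidence"],2),uv.round(),w(p,uv).round(3))
E
```

```text
pics
{'t': 0.0, 'qpos': array([ 1.05091132e+00,  3.59502723e-01,  1.51137013e+00, -1.67793641e-05,
        1.27253034e+00, -1.15103662e-01]), 'joint_velocities': array([ 0.0009569 , -0.00108998, -0.00239954, -0.00141275, -0.00208701,
       -0.00124008]), 'joint_torque': array([ 6.72297556e-04, -5.15368581e+01, -2.70725513e+01,  6.76769041e-02,
        3.52620415e-02, -1.18208736e-04]), 'tcp_pos': array([0.23598339, 0.55094472, 0.23583465]), 'ee_rot': array([-3.13979225e+00, -1.92016269e-04,  2.73681608e+00]), 'contact_force': array([ 0.76944918, -0.50862736, -0.73880808]), 'moment': array([-0.03363128, -0.00507988,  0.03235611]), 'opening': 0.08766752302462032}
scene [ 0.30713408 -0.45312405  0.74420166] [-2.42401488 -0.01388539 -0.44802005] 51.87487168666229 317.19660161220094 247.4330822981735 [-0.13795095  0.          0.          0.          0.        ]
tray_grip 0.93 [323. 284.] [[0.548 0.005 0.056]]
tray_grip 0.81 [245. 199.] [[0.502 0.269 0.05 ]]
tray_nose 0.82 [322. 288.] [[ 0.544 -0.002  0.056]]
tray_nose 0.7 [251. 197.] [[0.52  0.292 0.03 ]]
tray_shoulder 0.76 [249. 196.] [
[... 1090 characters left out ...]
4 0.27  0.017]]
bay 0.61 [455. 202.] [[ 0.661 -0.171  0.072]]
bay 0.34 [251. 167.] [[0.719 0.226 0.111]]
bay 0.32 [328. 314.] [[0.436 0.076 0.01 ]]
bay_mouth 0.58 [453. 202.] [[ 0.661 -0.169  0.07 ]]
bay_mouth 0.32 [220. 275.] [[0.515 0.295 0.042]]
bay_home 0.8 [450. 200.] [[ 0.663 -0.162  0.075]]
bottle_100 0.71 [249. 165.] [[0.724 0.23  0.107]]
film_box 0.61 [186. 170.] [[0.725 0.364 0.061]]
label_tape 0.84 [306. 186.] [[0.705 0.125 0.008]]
marker_red 0.77 [330. 314.] [[0.438 0.074 0.014]]
wrist [0.1674973  0.58035213 0.38544484] [2.86170760e+00 9.78312959e-04 1.16650092e+00] 62.3241809894141 316.2009560515091 237.05771902818532 [-0.08282801  0.          0.          0.          0.        ]
```

View pics/scene0.png

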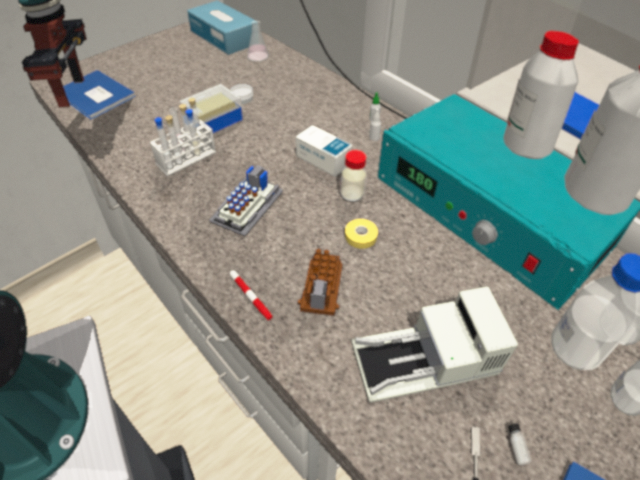

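View pics/top0.png

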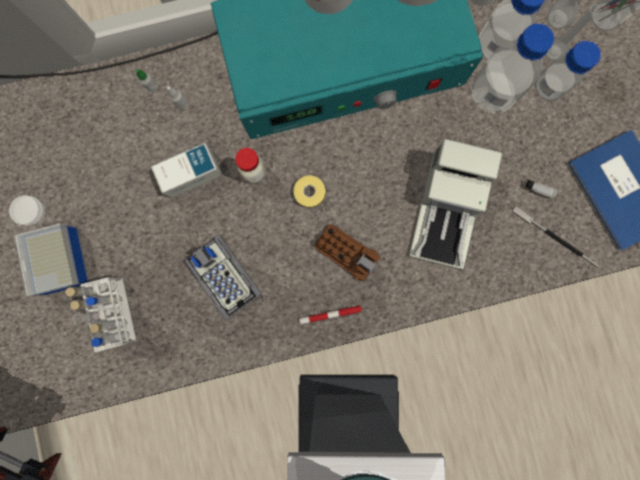

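Two candidates. One is the white tray with blue buttons in the grey stand, scene (247,197) and top (220,275). The other is the brown look-alike with a grey handle, scene (322,285) and top (347,250). The white one fits the description, and I'll confirm it in a crop.

Run:
```python
from h import *
p=env.grab_frame("top"); f=p["frame"][:,:,::-1]
a=cv2.resize(f[225:325,170:270],(500,500),interpolation=cv2.INTER_CUBIC)
np.savez("top.npz",**{k:v for k,v in p.items()})
p=env.grab_frame("scene"); f=p["frame"][:,:,::-1]
np.savez("scene.npz",**{k:v for k,v in p.items()})
b=cv2.resize(f[160:240,205:285],(300,300),interpolation=cv2.INTER_CUBIC)
cv2.imwrite("pics/crop1.png",np.hstack([a,np.vstack([b,np.zeros((200,300,3),np.uint8)])]))
```

```text
(no output)
```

View pics/crop1.png

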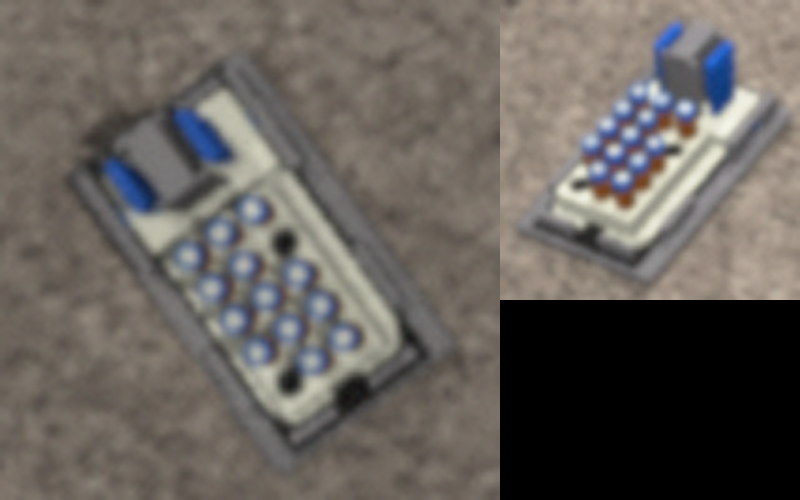

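Run:
```python
from h import *
p=dict(np.load("top.npz"))
c=lambda x,y:(170+x/5-0.4,225+y/5-0.4)
b=wz(p,[c(126,178),c(201,133)],0.064); print("buttons",b.round(4))
s=wz(p,[c(72,178),c(238,52),c(450,345),c(288,462)],0.025); print(s.round(4), s.mean(0))
ax=(s[2]+s[3]-s[0]-s[1]); print("yaw stand",np.arctan2(ax[1],ax[0]), np.linalg.norm(ax)/2, np.linalg.norm(s[1]-s[0]))
# bay
f=p["frame"][:,:,::-1]
cv2.imwrite("pics/bay.png",cv2.resize(f[130:280,400:520],(640,800)[::1],interpolation=cv2.INTER_CUBIC)[:600])
cv2.imwrite("pics/bay2.png",cv2.resize(f[190:280,400:520],(800,600),interpolation=cv2.INTER_CUBIC))
```

```text
buttons [[0.5433 0.3406 0.064 ]
 [0.5612 0.3115 0.064 ]]
[[0.5452 0.3736 0.025 ]
 [0.5976 0.3067 0.025 ]
 [0.4779 0.2168 0.025 ]
 [0.4303 0.2818 0.025 ]] [0.51277774 0.29473064 0.025     ]
yaw stand -2.4825560931333914 0.14839163007744738 0.0850380776384327
```

View pics/bay2.png

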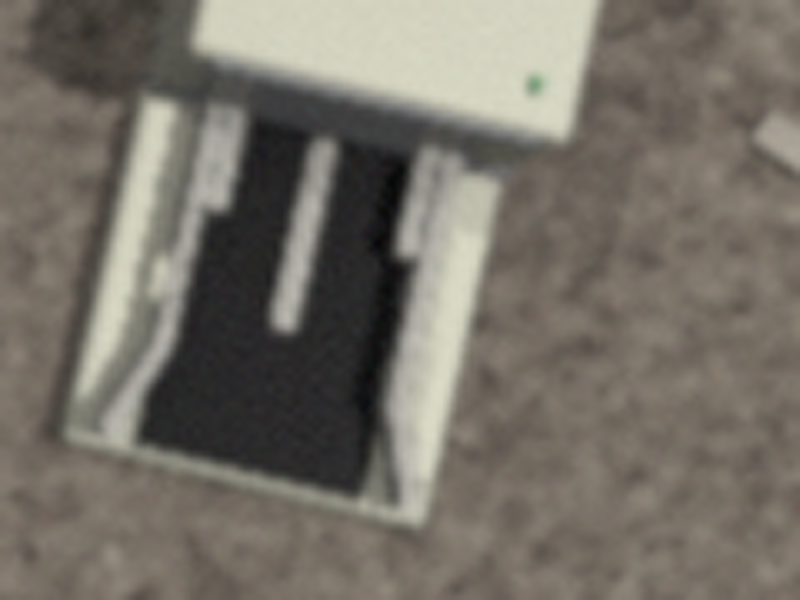

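```bash
cat > go.py <<'E'
from h import *
import sys
def go(x,y,z,yaw=None):
    o=env.observe(); p=o["tcp_pos"]; c=o["ee_rot"][2]; d=np.array([x,y,z])-p
    tx=np.array([np.cos(c),np.sin(c),0]);ty=np.array([np.sin(c),-np.cos(c),0])
    print("t",round(o["t"],2),"pos",p.round(4),"rot",o["ee_rot"].round(4),"f",o["contact_force"].round(1),"m",o["moment"].round(2),"op",round(o["opening"],4))
    print("tool d",(d@tx).round(4),(d@ty).round(4),(-d[2]).round(4),"twist" ,None if yaw is None else round(-((yaw-c+np.pi)%(2*np.pi)-np.pi),3), "dist",np.linalg.norm(d).round(3))
if __name__=="__main__": go(*map(float,sys.argv[1:]))
E
python3 go.py 0.552 0.326 0.237 3.73
```

```text
t 1.35 pos [0.2363 0.5515 0.2366] rot [-3.1415 -0.      2.7368] f [-0.2 -0.6 -0.1] m [ 0.03 -0.06 -0.03] op 0.0877
tool d -0.379 -0.0829 -0.0004 twist -0.993 dist 0.388
```

>>> servo_tool(
  series=[
    [[-0.045,-0.01,0,0],[-0.045,-0.01,0,0],[-0.045,-0.01,0,0],[-0.045,-0.01,0,0],[-0.045,-0.01,0,0],[-0.045,-0.01,0,0],[-0.045,-0.01,0,0],[-0.045,-0.01,0,0]],
  ],
  claw=0.07,
)

```text
t: 2.15
tcp_pos: [0.5422, 0.3346, 0.2368]
ee_rot: [3.138, -0.001, 2.748]
contact_force: [0.2, -0.1, -0.2]
opening: 0.0698
```

>>> servo_tool(
  series=[
    [[0,0,0,-0.14],[0,0,0,-0.14],[0,0,0,-0.14],[0,0,0,-0.14],[0,0,0,-0.14],[0,0,0,-0.14],[0,0,0,-0.14],[0,0,0,0]],
  ],
)

```text
t: 2.95
tcp_pos: [0.5502, 0.3279, 0.2359]
ee_rot: [3.141, 0.004, -2.527]
contact_force: [0.3, 1.6, 0.2]
opening: 0.0701
```

Run:
```python
from h import *
from go import go
go(.552,.326,.237,3.73)
p=env.grab_frame("wrist"); save(p,"w1.png"); np.savez("w1.npz",**p)
for t in ["tray_grip","tray_shoulder","stand"]:
  for r in env.look_for(p,t)[:3]:
    uv=np.array(r["xy"])*[640,480]; print(t,round(r["confidence"],2),uv.round(),w(p,uv).round(3))
```

```text
t 2.95 pos [0.5502 0.3279 0.2359] rot [ 3.1409  0.0038 -2.5271] f [0.3 1.6 0.2] m [ 0.05  0.02 -0.04] op 0.0701
tool d -0.0004 -0.0026 -0.0011 twist 0.026 dist 0.003
tray_grip 0.92 [315. 157.] [[0.512 0.298 0.049]]
tray_grip 0.71 [55. 52.] [[0.564 0.069 0.042]]
tray_grip 0.2 [270. 354.] [[0.697 0.373 0.039]]
tray_shoulder 0.81 [56. 55.] [[0.567 0.07  0.04 ]]
tray_shoulder 0.62 [315. 156.] [[0.512 0.298 0.05 ]]
stand 0.93 [279. 134.] [[0.517 0.261 0.011]]
```

View pics/w1.png

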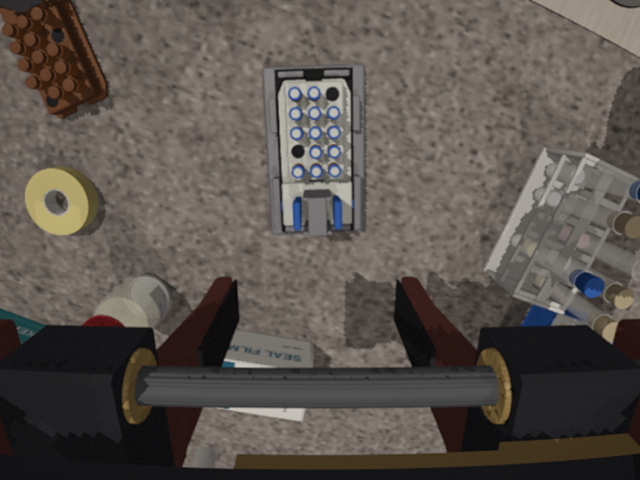

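The white tray sits in the stand, nose up in the picture, with its handle at (318,213) and its blue buttons at (298,214) and (337,214). I'll measure its pose.

```bash
cat > tray.py <<'E'
from h import *
def yaw(v): return np.arctan2(v[1],v[0])
def buttons(p,box,ztop=0.062):
    f=p["frame"].astype(int); x0,y0,x1,y1=box
    m=(f[...,2]>f[...,0]+50)&(f[...,2]>90); mm=np.zeros_like(m); mm[y0:y1,x0:x1]=m[y0:y1,x0:x1]
    C=cloud(p)
    n,l,s,c=cv2.connectedComponentsWithStats(mm.astype(np.uint8))
    for i in np.argsort(-s[1:,4])[:2]+1:
        q=C[l==i]; q=q[q[:,2]>0.02]
        print("blob",s[i],c[i].round(1),"mean",q.mean(0).round(4),"zmax",np.percentile(q[:,2],[5,50,95]).round(4))
E
python3 - <<'E'
from tray import *
p=dict(np.load("w1.npz"))
buttons(p,(280,190,360,240))
C=cloud(p)
# handle grey top: height map
m=(C[...,2]>0.058)&(C[...,2]<0.075); m[:180]=0; m[245:]=0; m[:,:285]=0; m[:,350:]=0
q=C[m]; print("handle top",len(q),q.mean(0),q[:,2].min(),q[:,2].max())
# stand cheeks tops z~25mm
f=p["frame"][:,:,::-1]
cv2.imwrite("pics/w1c.png",cv2.resize(f[55:245,250:380],(547,800))[:,:] if 0 else cv2.resize(f[55:245,250:380],(410,600),interpolation=cv2.INTER_CUBIC))
E
```

```text
blob [334 200   8  29 223] [337.5 214.2] mean [0.5386 0.3398 0.0638] zmax [0.0586 0.0645 0.0658]
blob [293 201   8  30 199] [296.5 215.4] mean [0.5588 0.3127 0.0645] zmax [0.0626 0.0646 0.0659]
handle top 1323 [0.54842876 0.32646991 0.06623873] 0.05801554730851116 0.07076721037644595
```

View pics/w1c.png

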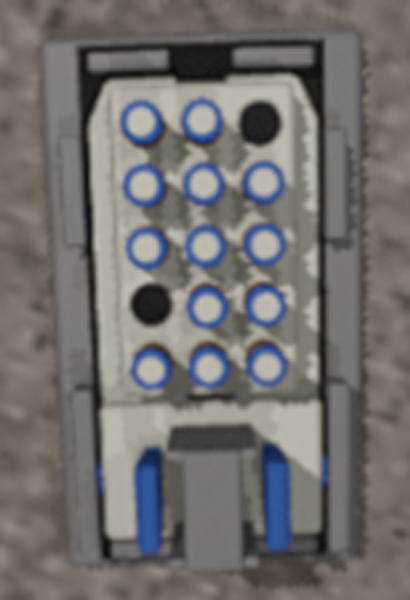

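Run:
```python
from tray import *
p=dict(np.load("w1.npz"))
s=130/410
c=lambda L:[(250+(x+.5)*s-.5,55+(y+.5)*s-.5) for x,y in L]
A=wz(p,c([(141,122),(152,369),(261,122),(267,367),(202,120),(209,368)]),0.05)
for i in (0,2,4): print("col yaw",yaw(A[i]-A[i+1]),np.linalg.norm(A[i]-A[i+1]))
print("row yaw",yaw(A[0]-A[2])-np.pi/2, yaw(A[1]-A[3])-np.pi/2)
B=wz(p,c([(45,45),(70,560),(360,38),(360,560)]),0.025)
print(B.round(4),yaw(B[0]-B[1]),yaw(B[2]-B[3]),B.mean(0))
g=wz(p,c([(149,500),(277,500)]),0.06);print(g,g.mean(0))
print("centre col line at grip", A.mean(0))
```

```text
col yaw -2.4929279150081833 0.06293146011658139
col yaw -2.4913511906313133 0.06239408309766557
col yaw -2.498515501185717 0.06312770488735948
row yaw -2.526928696813881 -2.5092682224876652
[[0.4778 0.2208 0.025 ]
 [0.5942 0.3065 0.025 ]
 [0.4273 0.2893 0.025 ]
 [0.5443 0.3772 0.025 ]] -2.506905397486391 -2.497387257301437 [0.510892   0.29845022 0.025     ]
[[0.55803435 0.31224065 0.06      ]
 [0.53843314 0.33999278 0.06      ]] [0.54823374 0.32611672 0.06      ]
centre col line at grip [0.49619748 0.28692649 0.05      ]
```

```bash
python3 go.py 0.5485 0.3264 0.047 -2.50
```

```text
t 3.15 pos [0.5501 0.328  0.2359] rot [ 3.1408  0.0038 -2.5313] f [0.8 0.5 0.1] m [ 0.04 -0.04  0.  ] op 0.0699
tool d 0.0022 -0.0004 0.1889 twist -0.031 dist 0.189
```

>>> servo_tool(
  series=[
    [[0.002,0,0.03,-0.03],[0,0,0.04,0],[0,0,0.04,0],[0,0,0.02,0],[0,0,0,0]],
  ],
)

```text
t: 3.65
tcp_pos: [0.5517, 0.3287, 0.1047]
ee_rot: [-3.141, 0.011, -2.511]
contact_force: [0.9, -1.0, 0.8]
opening: 0.07
```

```bash
python3 go.py 0.5485 0.3264 0.047 -2.50
python3 - <<'E'
from tray import *
p=env.grab_frame("wrist"); save(p,"w2.png")
E
```

```text
t 3.65 pos [0.5517 0.3287 0.1047] rot [-3.1408  0.0111 -2.511 ] f [ 0.9 -1.   0.8] m [0.14 0.06 0.  ] op 0.07
tool d 0.0039 0.0 0.0577 twist -0.011 dist 0.058
```

View pics/w2.png

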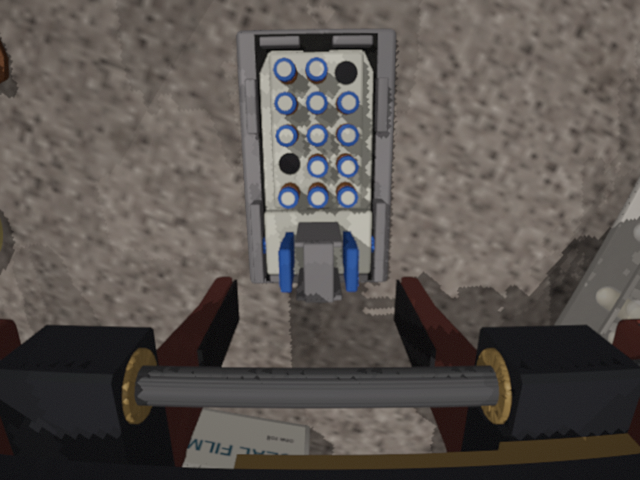

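>>> servo_tool(
  series=[
    [[0.004,0,0.02,-0.01],[0,0,0.02,0],[0,0,0.01,0],[0,0,0,0],[0,0,0,0]],
  ],
)

```text
t: 4.2
tcp_pos: [0.5553, 0.3297, 0.0626]
ee_rot: [-3.138, 0.025, -2.504]
contact_force: [0.5, 1.0, 0.2]
opening: 0.07
```

```bash
python3 go.py 0.5485 0.3264 0.047 -2.50
```

```text
t 4.2 pos [0.5553 0.3297 0.0626] rot [-3.1379  0.0245 -2.5042] f [0.5 1.  0.2] m [ 0.09  0.02 -0.01] op 0.07
tool d 0.0074 0.0014 0.0156 twist -0.004 dist 0.017
```

```bash
python3 -c "
from h import *
o=env.observe();print(o['qpos'].round(3),o['joint_velocities'].round(3),o['joint_torque'].round(1),o['ee_rot'])"
```

```text
[ 0.428  0.597  1.589  0.002  0.931 -1.781] [ 0.    -0.009 -0.006  0.     0.008  0.007] [ -0.  -58.9 -20.2  -0.   -0.1   0. ] [-3.13789497  0.02451221 -2.50422056]
```

>>> servo_tool(
  series=[
    [[0,0,0,0],[0,0,0,0],[0,0,0,0]],
  ],
)

```text
t: 4.5
tcp_pos: [0.5572, 0.3307, 0.0658]
ee_rot: [-3.137, 0.029, -2.504]
contact_force: [-0.2, -0.9, 0.3]
opening: 0.07
```

```bash
python3 go.py 0.5485 0.3264 0.047 -2.50; python3 -c "
from h import *
o=env.observe();print(o['qpos'].round(3),o['joint_velocities'].round(3),o['joint_torque'].round(1),o['ee_rot'])"
```

```text
t 4.5 pos [0.5572 0.3307 0.0658] rot [-3.1369  0.0292 -2.5045] f [-0.2 -0.9  0.3] m [0.04 0.09 0.  ] op 0.07
tool d 0.0095 0.0017 0.0188 twist -0.004 dist 0.021
[ 0.428  0.594  1.586  0.002  0.932 -1.781] [-0.    -0.01  -0.005  0.001  0.003  0.002] [ -0.  -59.7 -20.8  -0.   -0.1  -0. ] [-3.13693828  0.02921256 -2.50449468]
```

>>> servo_tool(
  series=[
    [[0,0,-0.05,0]],
  ],
)

```text
t: 4.6
tcp_pos: [0.5517, 0.328, 0.1097]
ee_rot: [-3.139, 0.018, -2.505]
contact_force: [-0.4, 0.1, 0.1]
opening: 0.0705
```

>>> servo_tool(
  series=[
    [[0,0,-0.05,0]],
  ],
)

```text
t: 4.7
tcp_pos: [0.5502, 0.3272, 0.1601]
ee_rot: [-3.14, 0.015, -2.505]
contact_force: [0.6, -0.7, 0.4]
opening: 0.0701
```

>>> servo_tool(
  series=[
    [[0.01,0,0,0]],
  ],
)

```text
t: 4.8
tcp_pos: [0.547, 0.3236, 0.1669]
ee_rot: [-3.137, 0.028, -2.505]
contact_force: [1.6, -0.5, 0.9]
opening: 0.0698
```

```bash
python3 go.py 0.5485 0.3264 0.047 -2.50; python3 -c "
from h import *
o=env.observe();print(o['qpos'].round(4),o['joint_velocities'].round(3),o['joint_torque'].round(1),o['ee_rot'])
p=env.grab_frame('top');o=env.observe();print(o['qpos'].round(4),o['joint_velocities'].round(3),o['joint_torque'].round(1),o['ee_rot'])
"
```

```text
t 4.8 pos [0.547  0.3236 0.1669] rot [-3.1373  0.0277 -2.5045] f [ 1.6 -0.5  0.9] m [ 0.06 -0.01 -0.02] op 0.0698
tool d -0.0029 0.0013 0.1199 twist -0.005 dist 0.12
[ 0.4247  0.4607  1.5316  0.0018  1.1214 -1.7839] [-0.039 -0.087  0.324 -0.003 -0.146 -0.035] [  0.5 -54.4 -24.1   0.    1.3   0.1] [-3.13727499  0.02770977 -2.5045375 ]
[ 4.2430e-01  4.6160e-01  1.5388e+00  1.5000e-03  1.1202e+00 -1.7841e+00] [ 0.001  0.055  0.056  0.001 -0.012  0.006] [  0.  -56.1 -29.5   0.1  -0.8   0. ] [-3.13848443  0.02074301 -2.50457446]
```

```bash
cat > settle.py <<'E'
from h import *
import sys
n=int(sys.argv[1]) if len(sys.argv)>1 else 4
for i in range(n):
    env.grab_frame("top"); o=env.observe(); y=o["ee_rot"][2]
    # tool z tilt in world
    from scipy.spatial.transform import Rotation as R
    tz=R.from_euler('xyz',o["ee_rot"]).as_matrix()[:,2]
    print(round(o["t"],2),o["tcp_pos"].round(4),"yaw",y.round(4),"tiltworld",tz[:2].round(4),"radial",(tz[:2]@[np.cos(o["qpos"][0]),np.sin(o["qpos"][0])]).round(4),"v",o["joint_velocities"].round(3)[[1,2,4]])
E
python3 settle.py 4
```

```text
4.9 [0.542  0.3211 0.1615] yaw -2.5049 tiltworld [0.0151 0.0085] radial 0.0173 v [ 0.045  0.022 -0.014]
4.95 [0.5416 0.3209 0.1601] yaw -2.5049 tiltworld [0.0132 0.0077] radial 0.0152 v [ 0.033  0.011 -0.006]
5.0 [0.5414 0.3209 0.1592] yaw -2.505 tiltworld [0.0119 0.0071] radial 0.0138 v [ 0.021  0.002 -0.001]
5.05 [0.5413 0.3209 0.1587] yaw -2.505 tiltworld [0.0112 0.0068] radial 0.013 v [ 0.012 -0.005 -0.   ]
```

>>> servo_tool(
  series=[
    [[0,0,-0.05,0],[0,0,-0.05,0],[0,0,0,0]],
  ],
)

```text
t: 5.35
tcp_pos: [0.538, 0.3192, 0.2545]
ee_rot: [3.14, 0.001, -2.505]
contact_force: [1.4, -0.1, -0.3]
opening: 0.0702
```

```bash
python3 settle.py 6|tail -2; python3 go.py 0.5485 0.3264 0.047 -2.50
```

```text
5.6 [0.5339 0.3172 0.2471] yaw -2.5053 tiltworld [-0.0118 -0.0035] radial -0.0122 v [ 0.001 -0.     0.004]
5.65 [0.5339 0.3173 0.2473] yaw -2.5052 tiltworld [-0.0117 -0.0034] radial -0.012 v [-0.004 -0.007  0.002]
t 5.65 pos [0.5339 0.3173 0.2473] rot [ 3.1374 -0.0114 -2.5052] f [1.4 1.3 0.1] m [0.05 0.05 0.04] op 0.0703
tool d -0.0172 -0.0013 0.2003 twist -0.005 dist 0.201
```

>>> servo_tool(
  series=[
    [[-0.017,-0.001,0.03,-0.005],[0,0,0.04,0]],
  ],
)

```text
t: 5.85
tcp_pos: [0.5509, 0.328, 0.179]
ee_rot: [3.139, -0.003, -2.5]
contact_force: [-0.4, 0.7, -1.0]
opening: 0.0703
```

```bash
python3 settle.py 6|tail -2; python3 go.py 0.5485 0.3264 0.047 -2.50
```

```text
6.1 [0.5486 0.3268 0.1798] yaw -2.5003 tiltworld [-0.0079 -0.0018] radial -0.0079 v [-0.025 -0.025 -0.007]
6.15 [0.5492 0.3271 0.1807] yaw -2.5002 tiltworld [-0.006 -0.001] radial -0.0059 v [-0.015 -0.008 -0.006]
t 6.15 pos [0.5492 0.3271 0.1807] rot [ 3.1388 -0.0054 -2.5002] f [-0.6 -0.7  0.2] m [ 0.06  0.04 -0.05] op 0.0702
tool d 0.001 -0.0002 0.1337 twist -0.0 dist 0.134
```

>>> servo_tool(
  series=[
    [[0,0,0.035,0],[0,0,0.045,0]],
  ],
)

```text
t: 6.35
tcp_pos: [0.5569, 0.3308, 0.1103]
ee_rot: [-3.14, 0.015, -2.5]
contact_force: [-0.0, 0.2, -0.2]
opening: 0.0698
```

```bash
python3 settle.py 7|tail -2; python3 go.py 0.5485 0.3264 0.047 -2.50
```

```text
6.65 [0.5555 0.3302 0.1096] yaw -2.5002 tiltworld [0.009  0.0059] radial 0.0106 v [-0.005 -0.001 -0.007]
6.7 [0.5556 0.3302 0.1096] yaw -2.5001 tiltworld [0.0093 0.006 ] radial 0.011 v [ 0.003  0.006 -0.005]
t 6.7 pos [0.5556 0.3302 0.1096] rot [-3.1408  0.0111 -2.5001] f [0.  0.2 0.4] m [ 0.08  0.02 -0.03] op 0.0699
tool d 0.0079 0.0012 0.0626 twist -0.0 dist 0.063
```

>>> servo_tool(
  series=[
    [[0.008,0.001,-0.03,0],[0,0,0,0]],
  ],
)

```text
t: 6.9
tcp_pos: [0.55, 0.3268, 0.1439]
ee_rot: [-3.14, 0.016, -2.5]
contact_force: [0.6, 1.5, 1.0]
opening: 0.0703
```

```bash
python3 settle.py 7|tail -2; python3 go.py 0.5485 0.3264 0.047 -2.50
```

```text
7.2 [0.547  0.3254 0.1379] yaw -2.5003 tiltworld [0.0051 0.0042] radial 0.0064 v [ 0.007  0.003 -0.001]
7.25 [0.547  0.3254 0.1377] yaw -2.5003 tiltworld [0.0048 0.004 ] radial 0.006 v [ 0.005 -0.    -0.   ]
t 7.25 pos [0.547  0.3254 0.1377] rot [ 3.1413  0.0063 -2.5003] f [ 0.3 -0.  -0.7] m [ 0.05 -0.   -0.02] op 0.0699
tool d -0.0018 -0.0001 0.0907 twist -0.0 dist 0.091
```

>>> servo_tool(
  series=[
    [[-0.002,0,0.05,0]],
  ],
)

```text
t: 7.35
tcp_pos: [0.5539, 0.3292, 0.0934]
ee_rot: [-3.139, 0.019, -2.5]
contact_force: [2.5, 1.5, -0.1]
opening: 0.0698
```

```bash
python3 settle.py 8|tail -2; python3 go.py 0.5485 0.3264 0.047 -2.50
```

```text
7.7 [0.5497 0.3272 0.0899] yaw -2.5002 tiltworld [0.0068 0.0049] radial 0.0082 v [-0.009 -0.    -0.004]
7.75 [0.5498 0.3273 0.0901] yaw -2.5002 tiltworld [0.0073 0.0051] radial 0.0087 v [-0.003  0.003 -0.004]
t 7.75 pos [0.5498 0.3273 0.0901] rot [-3.1413  0.0089 -2.5002] f [ 0.4 -0.6 -0.1] m [ 0.05  0.08 -0.01] op 0.0703
tool d 0.0016 0.0001 0.0431 twist -0.0 dist 0.043
```

>>> servo_tool(
  series=[
    [[0.001,0,-0.045,0],[0,0,0,0]],
  ],
)

```text
t: 7.95
tcp_pos: [0.5497, 0.3269, 0.1383]
ee_rot: [-3.141, 0.011, -2.5]
contact_force: [0.8, 1.1, 1.7]
opening: 0.0698
```

```bash
python3 settle.py 8|tail -2; python3 go.py 0.5485 0.3264 0.047 -2.50
```

```text
8.3 [0.5447 0.3246 0.1306] yaw -2.5003 tiltworld [-0.0028  0.0006] radial -0.0023 v [ 0.004 -0.004 -0.001]
8.35 [0.5448 0.3246 0.1306] yaw -2.5003 tiltworld [-0.0027  0.0005] radial -0.0023 v [ 0.001 -0.001  0.001]
t 8.35 pos [0.5448 0.3246 0.1306] rot [ 3.1395e+00 -1.9000e-03 -2.5003e+00] f [ 0.1 -1.   0.2] m [ 0.07 -0.    0.04] op 0.0699
tool d -0.0041 -0.0007 0.0836 twist -0.0 dist 0.084
```

>>> servo_tool(
  series=[
    [[-0.004,0,0.045,0]],
  ],
)

```text
t: 8.45
tcp_pos: [0.5523, 0.329, 0.0902]
ee_rot: [-3.141, 0.009, -2.5]
contact_force: [2.0, 0.0, 0.4]
opening: 0.0703
```

```bash
python3 settle.py 7|tail -1; python3 go.py 0.5485 0.3264 0.047 -2.50
```

```text
8.8 [0.5487 0.3274 0.0871] yaw -2.5003 tiltworld [-0.001   0.0013] radial -0.0003 v [-0.009 -0.001 -0.006]
t 8.8 pos [0.5487 0.3274 0.0871] rot [ 3.1399  0.     -2.5003] f [ 0.7  0.4 -0.6] m [0.07 0.04 0.07] op 0.0702
tool d 0.0007 -0.0007 0.0401 twist -0.0 dist 0.04
```

>>> servo_tool(
  series=[
    [[0.002,-0.001,0.041,0]],
  ],
)

```text
t: 8.9
tcp_pos: [0.5533, 0.3281, 0.0522]
ee_rot: [-3.14, 0.013, -2.5]
contact_force: [0.9, -0.8, -0.5]
opening: 0.0697
```

```bash
python3 settle.py 6|tail -1; python3 go.py 0.5485 0.3264 0.047 -2.50;  python3 - <<'E'
from tray import *
p=env.grab_frame("wrist"); save(p,"w3.png")
E
```

```text
9.2 [0.5486 0.3259 0.0478] yaw -2.5003 tiltworld [0.0009 0.0023] radial 0.0018 v [-0.005 -0.004 -0.007]
t 9.2 pos [0.5486 0.3259 0.0478] rot [ 3.1403e+00  2.1000e-03 -2.5003e+00] f [ 0.9 -0.1  0.5] m [ 0.02 -0.01 -0.04] op 0.0697
tool d -0.0002 0.0005 0.0008 twist -0.0 dist 0.001
```

View pics/w3.png

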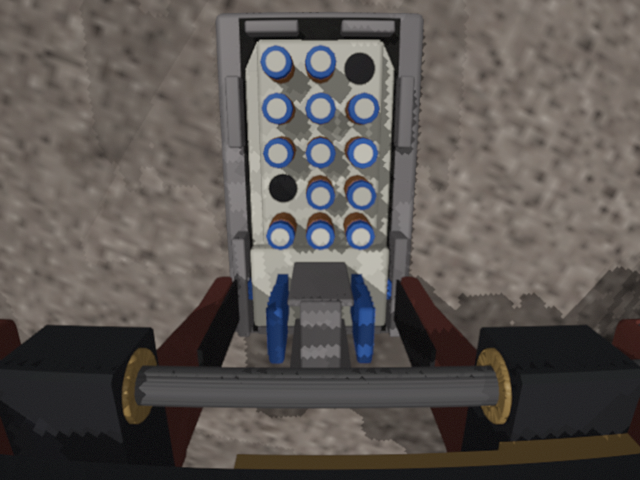

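The fingers (red, 237 and 398) straddle the blue buttons (277,320) and (363,320), so I'm closing.

>>> servo_tool(
  series=[
    [[0,0,0.001,0]],
  ],
  claw=0.015,
)

```text
t: 9.35
tcp_pos: [0.5495, 0.3264, 0.0483]
ee_rot: [3.141, 0.005, -2.5]
contact_force: [0.0, 0.8, 0.5]
opening: 0.065
```

```bash
python3 settle.py 6|tail -1; python3 go.py 0.5485 0.3264 0.047 -2.50
```

```text
9.65 [0.5488 0.3261 0.0472] yaw -2.5003 tiltworld [0.0015 0.0027] radial 0.0025 v [0.002 0.001 0.002]
t 9.65 pos [0.5488 0.3261 0.0472] rot [ 3.1403e+00  2.9000e-03 -2.5003e+00] f [-1.4  2.5  1.7] m [0.51 0.31 0.02] op 0.0415
tool d 0.0 0.0004 0.0002 twist -0.0 dist 0.0
```

```bash
python3 settle.py 5|tail -1; python3 go.py 0.5485 0.3264 0.047 -2.50
```

```text
9.9 [0.5487 0.3264 0.0475] yaw -2.5006 tiltworld [0.0014 0.0031] radial 0.0025 v [-0.     0.003 -0.003]
t 9.9 pos [0.5487 0.3264 0.0475] rot [ 3.1399e+00  3.0000e-03 -2.5006e+00] f [-2.8  1.9  5.4] m [ 0.4   0.35 -0.07] op 0.0258
tool d 0.0001 0.0001 0.0005 twist -0.001 dist 0.001
```

```bash
python3 settle.py 2|tail -1; python3 -c "
from h import *
p=env.grab_frame('wrist');save(p,'w4.png');o=env.observe();print(o['opening'],o['contact_force'],o['moment'])"
```

```text
10.0 [0.5487 0.3264 0.0475] yaw -2.5005 tiltworld [0.0014 0.0031] radial 0.0026 v [ 0.001 -0.001 -0.001]
0.025943091576383834 [-2.43218898  1.05759571  6.51727727] [ 0.36336653  0.47374237 -0.11275754]
```

View pics/w4.png

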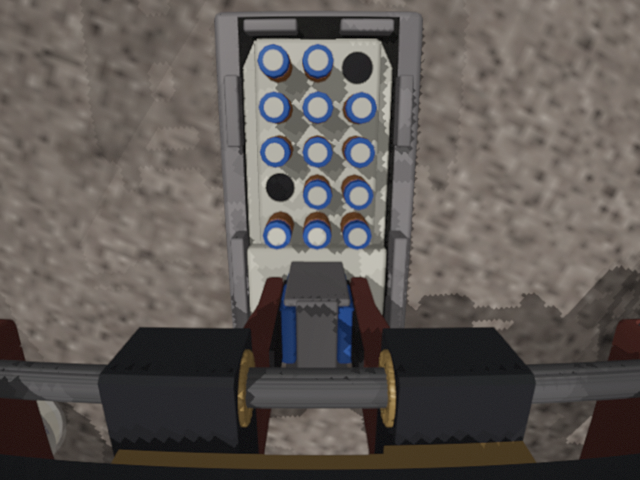

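The buttons at (288,335) and (347,335) are pinched and the teeth are drawn in. Lifting now.

>>> servo_tool(
  series=[
    [[0,0,-0.025,0]],
  ],
)

```text
t: 10.15
tcp_pos: [0.5461, 0.3251, 0.0695]
ee_rot: [3.139, -0.003, -2.5]
contact_force: [-0.2, 0.6, -2.8]
opening: 0.0255
```

```bash
python3 settle.py 7|tail -1; python3 go.py 0.5485 0.3264 0.072 -2.50
```

```text
10.5 [0.5478 0.3258 0.0712] yaw -2.5006 tiltworld [-0.0005  0.0022] radial 0.0005 v [ 0.003 -0.002  0.004]
t 10.5 pos [0.5478 0.3258 0.0712] rot [ 3.1396e+00  9.0000e-04 -2.5006e+00] f [-0.6  0.6 -3.1] m [ 0.12 -0.01 -0.05] op 0.0256
tool d -0.0009 0.0 -0.0008 twist -0.001 dist 0.001
```

>>> servo_tool(
  series=[
    [[0,0,-0.04,0]],
  ],
)

```text
t: 10.6
tcp_pos: [0.5433, 0.3235, 0.1054]
ee_rot: [3.137, -0.011, -2.501]
contact_force: [-0.8, -0.3, -3.1]
opening: 0.026
```

```bash
python3 settle.py 7|tail -1; python3 go.py 0.5485 0.3264 0.072 -2.50; python3 -c "
from h import *
p=env.grab_frame('wrist');save(p,'w5.png');np.savez('w5.npz',**p);o=env.observe();print(o['ee_rot'],o['tcp_pos'],o['qpos'])"
```

```text
10.95 [0.5467 0.3252 0.1096] yaw -2.5006 tiltworld [-0.0028  0.0011] radial -0.0021 v [ 0.002 -0.001  0.003]
t 10.95 pos [0.5467 0.3252 0.1096] rot [ 3.1390e+00 -1.6000e-03 -2.5006e+00] f [ 0.   0.3 -2.8] m [ 0.15 -0.02  0.03] op 0.0257
tool d -0.0021 -0.0001 0.0376 twist -0.001 dist 0.038
[ 3.13901575e+00 -1.68503787e-03 -2.50059830e+00] [0.54673601 0.32525684 0.10960475] [ 0.42689393  0.5391417   1.55525399  0.00249107  1.04939238 -1.78613775]
```

View pics/w5.png

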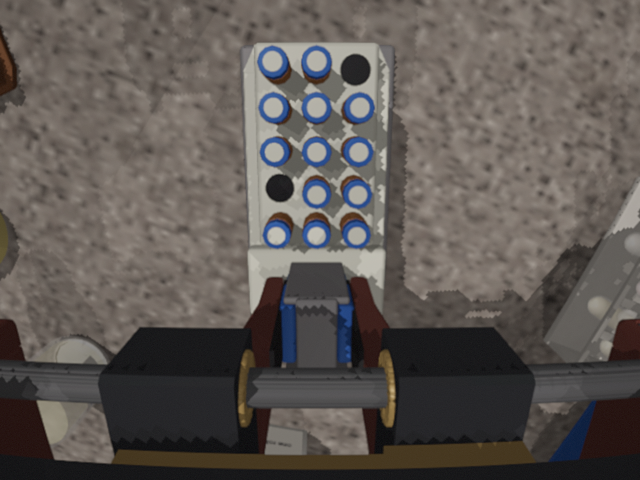

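Run:
```python
from tray import *
p=dict(np.load("top.npz"))
f=p["frame"]; g=cv2.cvtColor(f,cv2.COLOR_RGB2GRAY)
# crop px map: bay2: 120x90 -> 800x600, scale .15
c=lambda L:[(400+(x+.5)*.15-.5,190+(y+.5)*.15-.5) for x,y in L]
r=wz(p,c([(284,331),(322,140)]),0.015); print("rib",r.round(4),yaw(r[1]-r[0]))
# subpixel: rib centroid per row
pts=[]
for row in range(213,238):
    s=g[row,432:460].astype(float); s=np.clip(s-s.min()-30,0,None); 
    cx=(s*np.arange(432,460)).sum()/s.sum(); pts.append((cx,row)); 
print(np.round(pts,1)[::4].tolist())
q=wz(p,pts,0.015)[:,:2]; vx,vy,x0,y0=cv2.fitLine(q.astype(np.float32),cv2.DIST_HUBER,0,.01,.01).ravel(); 
if vx<0: vx,vy=-vx,-vy
print("rib yaw",np.arctan2(vy,vx),(x0,y0))
C=cloud(p)
o=wz(p,c([(68,437),(424,524)]),0.012); print("front corners",o.round(4),np.linalg.norm(o[0]-o[1]),"yaw",yaw(o[0]-o[1])-np.pi/2, o.mean(0))
s=wz(p,c([(68,437),(143,97),(424,524),(500,180)]),0.026);print("sides",yaw(s[1]-s[0]),yaw(s[3]-s[2]))
l=wz(p,c([(217,211),(406,259)]),0.024); print("lip ends",l.round(4),np.linalg.norm(l[0]-l[1]),yaw(l[0]-l[1])-np.pi/2,l.mean(0))
print("heights",C[[200,215,235,235],[455,445,436,443],2])
```

```text
rib [[ 0.5921 -0.1594  0.015 ]
 [ 0.6524 -0.1725  0.015 ]] -0.21338455295324027
[[440.0, 213.0], [440.9, 217.0], [442.8, 221.0], [446.1, 225.0], [444.2, 229.0], [443.2, 233.0], [442.4, 237.0]]
rib yaw 0.13238741 (np.float32(0.61755824), np.float32(-0.16103293))
front corners [[ 0.5589 -0.0923  0.012 ]
 [ 0.5324 -0.2025  0.012 ]] 0.113349353237009 yaw -0.23616163841198734 [ 0.54564448 -0.14739263  0.012     ]
sides -0.22817023779962764 -0.23932166082623865
lip ends [[ 0.6285 -0.1372  0.024 ]
 [ 0.6138 -0.1954  0.024 ]] 0.06001701786136309 -0.2476066476430563 [ 0.62118157 -0.16630867  0.024     ]
heights [0.0738291  0.01656363 0.01321693 0.01590455]
```

Run:
```python
from tray import *
for nm in("top","scene"):
    p=dict(np.load(nm+".npz")); g=cv2.cvtColor(p["frame"],cv2.COLOR_RGB2GRAY)
    g=cv2.undistort(g,K(p),p["distortion"])
    # rectify bay floor plane z=0.015 metric: 1mm->4px, window bay frame guess origin (.6213,-.166) yaw -.23
    for z in (0.015,0.024):
        y=-.23; R=np.array([[np.cos(y),-np.sin(y)],[np.sin(y),np.cos(y)]])
        loc=np.array([[-90,60],[-90,-60],[40,-60],[40,60]])/1000
        W=np.c_[loc@R.T+[.6213,-.166],np.full(4,z)]
        cc=(W-p["position"])@Rm(p); uv=cc@K(p).T; uv=(uv[:,:2]/uv[:,2:]).astype(np.float32)
        # image: col = (60-y)*5 , row=(40-x)*5
        dst=np.float32([[(60-b*1000)*5,(40-a*1000)*5] for a,b in loc])
        H=cv2.getPerspectiveTransform(uv,dst)
        cv2.imwrite(f"pics/rect_{nm}_{int(z*1000)}.png",cv2.warpPerspective(g,H,(600,600),flags=cv2.INTER_CUBIC))
a=cv2.imread("pics/rect_top_15.png");b=cv2.imread("pics/rect_scene_15.png")
for i in (a,b): cv2.line(i,(300,0),(300,600),(0,0,255),1); cv2.line(i,(0,200),(600,200),(0,255,0),1); cv2.line(i,(0,350),(600,350),(0,255,0),1)
cv2.imwrite("pics/rect.png",cv2.resize(np.hstack([a,b]),(800,400),interpolation=cv2.INTER_AREA))
```

```text
(no output)
```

View pics/rect.png

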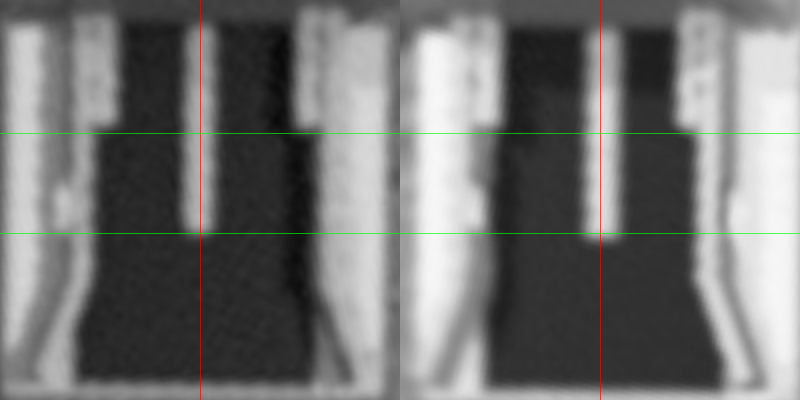

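Run:
```python
from tray import *
for nm in("top","scene"):
    a=cv2.imread(f"pics/rect_{nm}_15.png",0).astype(float)
    P=[]
    for r in range(60,335,5):
        s=a[r,245:355]; t=(s.min()+s.max())/2; k=np.where(s>t)[0]; P.append((r,245+(k[0]+k[-1])/2,k[-1]-k[0]))
    P=np.array(P); c=np.polyfit(P[:,0],P[:,1],1); print(nm,"rib centre col@350,@200",np.polyval(c,[350,200]),"slope->dyaw",c[0],"width",np.median(P[:,2])/5)
    col=a[300:400,290:310].mean(1); print("rib end row",300+np.where(col>(col.min()+col.max())/2)[0][-1])
```

```text
top rib centre col@350,@200 [297.09126984 299.15836941] slope->dyaw -0.013780663780663624 width 8.6
rib end row 349
scene rib centre col@350,@200 [302.11060606 303.97424242] slope->dyaw -0.01242424242424187 width 9.4
rib end row 356
```

>>> servo_tool(
  series=[
    [[0,0,-0.045,0]],
  ],
)

```text
t: 11.1
tcp_pos: [0.5421, 0.3229, 0.148]
ee_rot: [3.136, -0.015, -2.501]
contact_force: [-0.7, 0.3, -3.2]
opening: 0.0256
```

```bash
python3 settle.py 5|tail -1
```

```text
11.35 [0.5464 0.325  0.1536] yaw -2.5006 tiltworld [-0.0037  0.0007] radial -0.0031 v [0.015 0.021 0.005]
```

>>> servo_tool(
  series=[
    [[0,0,-0.04,0]],
  ],
)

```text
t: 11.45
tcp_pos: [0.5418, 0.3227, 0.1868]
ee_rot: [3.136, -0.016, -2.501]
contact_force: [0.0, 0.1, -3.4]
opening: 0.0259
```

```bash
python3 settle.py 6|tail -1; python3 go.py 0.51 0.09 0.19
```

```text
11.75 [0.5454 0.3244 0.1915] yaw -2.5007 tiltworld [-0.0066 -0.0006] radial -0.0063 v [0.004 0.003 0.007]
t 11.75 pos [0.5454 0.3244 0.1915] rot [ 3.1381 -0.0057 -2.5007] f [-0.3  0.2 -2.9] m [ 0.09 -0.    0.04] op 0.0262
tool d 0.1685 -0.1667 0.0015 twist None dist 0.237
```

>>> servo_tool(
  series=[
    [[0.015,-0.015,0,0],[0.028,-0.028,0,0],[0.035,-0.035,0,0],[0.035,-0.035,0,0],[0.03,-0.03,0,0],[0.015,-0.015,0,0]],
  ],
)

```text
t: 12.35
tcp_pos: [0.5066, 0.0989, 0.1808]
ee_rot: [3.131, -0.018, -2.494]
contact_force: [-0.3, 0.3, -3.0]
opening: 0.0259
```

```bash
python3 settle.py 6|tail -1; python3 go.py 0.51 0.09 0.19
```

```text
12.65 [0.5089 0.1027 0.1819] yaw -2.4916 tiltworld [-0.0178 -0.0009] radial -0.0179 v [-0.001 -0.008  0.002]
t 12.65 pos [0.5089 0.1027 0.1819] rot [ 3.1315 -0.0147 -2.4916] f [ 1.3  0.6 -3. ] m [ 0.15 -0.1  -0.03] op 0.0253
tool d 0.0068 -0.0108 -0.0081 twist None dist 0.015
```

>>> servo_tool(
  series=[
    [[0,0,0,0.149],[0,0,0,0.149],[0,0,0,0.149],[0,0,0,0.149],[0,0,0,0.149],[0,0,0,0.149],[0,0,0,0.149],[0,0,0,0.149]],
  ],
)

```text
t: 13.45
tcp_pos: [0.5102, 0.114, 0.1799]
ee_rot: [-3.133, -0.016, 2.589]
contact_force: [0.3, -1.1, -3.3]
opening: 0.0258
```

```bash
python3 settle.py 4|tail -1; python3 go.py 0.51 0.09 0.19 -.243
```

```text
13.65 [0.5101 0.1133 0.18  ] yaw 2.5987 tiltworld [-0.018   0.0006] radial -0.0179 v [-0.002  0.001  0.002]
t 13.65 pos [0.5101 0.1133 0.18  ] rot [-3.1328 -0.0158  2.5987] f [ 0.  -0.3 -2.7] m [-0.04 -0.1   0.03] op 0.0261
tool d -0.012 -0.02 -0.01 twist 2.842 dist 0.025
```

>>> servo_tool(
  series=[
    [[0,0,0,0.149],[0,0,0,0.149],[0,0,0,0.149],[0,0,0,0.149],[0,0,0,0.149],[0,0,0,0.149],[0,0,0,0.149],[0,0,0,0.149]],
  ],
)

```text
t: 14.45
tcp_pos: [0.5098, 0.1162, 0.1792]
ee_rot: [-3.123, 0.003, 1.402]
contact_force: [-0.3, -0.3, -3.6]
opening: 0.0257
```

>>> servo_tool(
  series=[
    [[0,0,0,0.149],[0,0,0,0.149],[0,0,0,0.149],[0,0,0,0.149],[0,0,0,0.149],[0,0,0,0.149],[0,0,0,0.149],[0,0,0,0.149]],
  ],
)

```text
t: 15.25
tcp_pos: [0.509, 0.1187, 0.1783]
ee_rot: [-3.138, 0.022, 0.202]
contact_force: [0.7, 0.1, -4.2]
opening: 0.0261
```

```bash
python3 settle.py 4|tail -1; python3 go.py 0.446 -0.123 0.17 -.243
```

```text
15.45 [0.509  0.1186 0.1784] yaw 0.2101 tiltworld [-0.0218 -0.0006] radial -0.0217 v [ 0.     0.001 -0.002]
t 15.45 pos [0.509  0.1186 0.1784] rot [-3.1377  0.0214  0.2101] f [ 0.4 -0.1 -3.2] m [-0.02  0.21 -0.01] op 0.0259
tool d -0.112 0.2231 0.0084 twist 0.453 dist 0.25
```

>>> servo_tool(
  series=[
    [[-0.008,0.015,0,0],[-0.013,0.025,0,0],[-0.015,0.03,0,0],[-0.018,0.035,0,0],[-0.018,0.035,0,0],[-0.015,0.03,0,0],[-0.012,0.025,0,0],[-0.008,0.015,0,0]],
  ],
)

```text
t: 16.25
tcp_pos: [0.453, -0.1153, 0.1801]
ee_rot: [-3.137, 0.018, 0.261]
contact_force: [-0.1, 0.2, -3.3]
opening: 0.0259
```

>>> servo_tool(
  series=[
    [[0,0,0,0.149],[0,0,0,0.149],[0,0,0,0.149]],
  ],
)

```text
t: 16.55
tcp_pos: [0.4525, -0.1187, 0.1804]
ee_rot: [3.137, 0.017, -0.187]
contact_force: [-0.0, -0.3, -3.9]
opening: 0.026
```

```bash
python3 settle.py 6|tail -1; python3 go.py 0.436 -0.12 0.06 -.243; python3 -c "
from h import *
p=env.grab_frame('top');save(p,'t2.png');np.savez('t2.npz',**p)
p=env.grab_frame('scene');save(p,'s2.png')"
```

```text
16.85 [ 0.4526 -0.1181  0.1804] yaw -0.181 tiltworld [-0.0179 -0.0014] radial -0.0159 v [-0.001  0.001 -0.002]
t 16.85 pos [ 0.4526 -0.1181  0.1804] rot [ 3.137   0.0173 -0.181 ] f [-1.  -0.4 -2.1] m [ 0.09  0.19 -0.05] op 0.0257
tool d -0.016 0.0049 0.1204 twist 0.062 dist 0.122
```

View pics/t2.png

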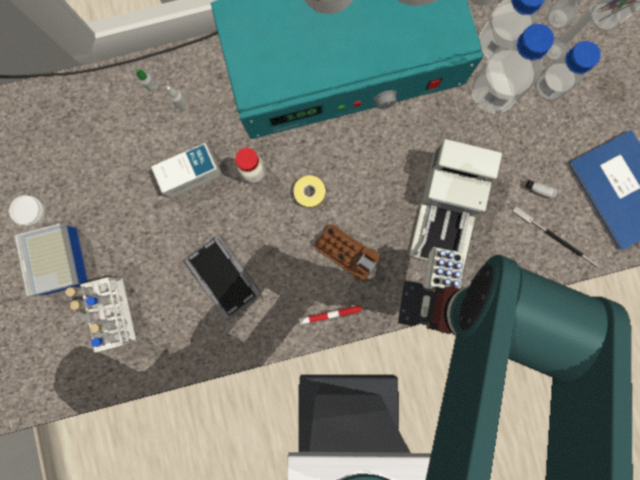

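View pics/s2.png

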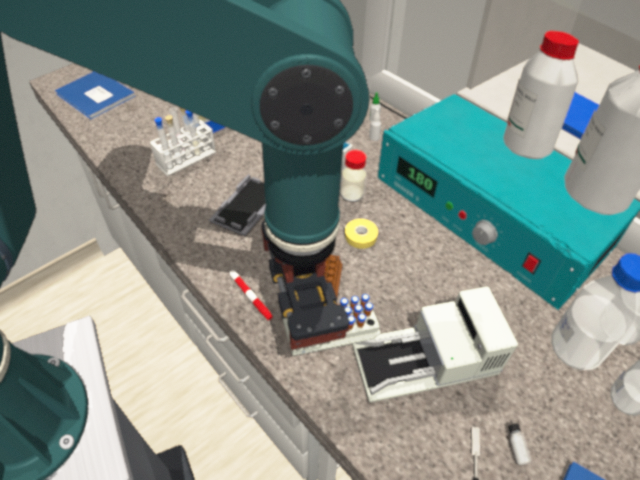

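>>> servo_tool(
  series=[
    [[-0.016,0.005,0.035,0.06],[0,0,0.045,0]],
  ],
)

```text
t: 17.15
tcp_pos: [0.4406, -0.1226, 0.1043]
ee_rot: [3.133, 0.002, -0.24]
contact_force: [0.3, -1.1, -5.2]
opening: 0.0257
```

```bash
python3 settle.py 7|tail -2; python3 go.py 0.436 -0.12 0.06 -.243
```

```text
17.45 [ 0.4425 -0.123   0.1054] yaw -0.2396 tiltworld [-0.0039 -0.0072] radial -0.0006 v [-0.014 -0.004 -0.009]
17.5 [ 0.4427 -0.1231  0.1056] yaw -0.2398 tiltworld [-0.0032 -0.0075] radial 0.0001 v [-0.007  0.003 -0.008]
t 17.5 pos [ 0.4427 -0.1231  0.1056] rot [ 3.1335e+00  1.3000e-03 -2.3980e-01] f [ 1.  -0.1 -2.6] m [-0.02  0.19 -0.04] op 0.0258
tool d -0.0072 -0.0014 0.0456 twist 0.003 dist 0.046
```

>>> servo_tool(
  series=[
    [[-0.007,-0.001,0.033,0.003]],
  ],
)

```text
t: 17.6
tcp_pos: [0.442, -0.1231, 0.0767]
ee_rot: [3.131, -0.012, -0.242]
contact_force: [0.6, -0.5, -3.5]
opening: 0.0257
```

```bash
python3 settle.py 7|tail -1; python3 go.py 0.436 -0.12 0.052 -.243
python3 - <<'E'
from tray import *
p=env.grab_frame('top');np.savez('t3.npz',**p)
q=env.grab_frame('wrist');np.savez('w6.npz',**q); save(q,'w6.png')
f=p["frame"][:,:,::-1]; cv2.imwrite("pics/t3c.png",cv2.resize(f[195:315,400:500],(500,600),interpolation=cv2.INTER_CUBIC))
E
```

```text
17.95 [ 0.4374 -0.1212  0.0739] yaw -0.2426 tiltworld [-0.0007 -0.0086] radial 0.0028 v [ 0.003  0.004 -0.007]
t 17.95 pos [ 0.4374 -0.1212  0.0739] rot [ 3.1331e+00 -1.4000e-03 -2.4260e-01] f [-0.3 -0.2 -2.5] m [ 0.02  0.24 -0.03] op 0.0262
tool d -0.0016 -0.0008 0.0219 twist 0.0 dist 0.022
```

View pics/t3c.png

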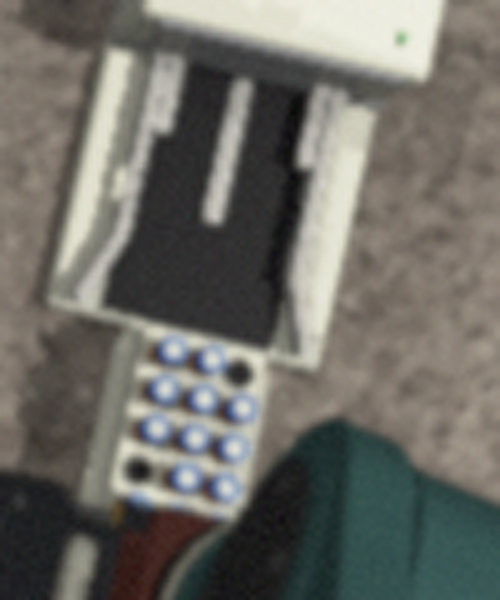

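View pics/w6.png

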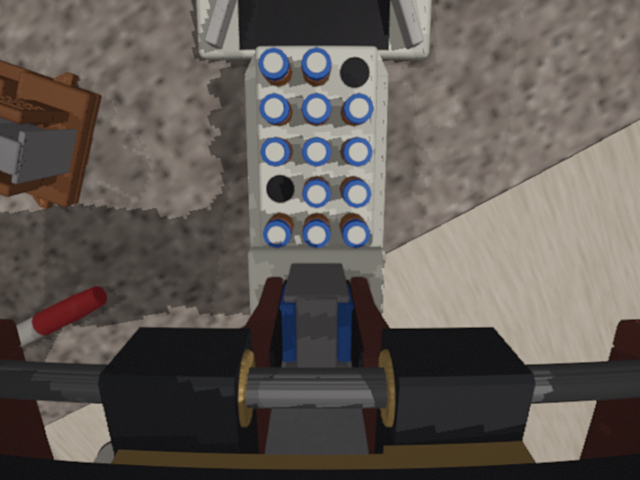

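Run:
```python
from tray import *
p=dict(np.load("t3.npz"))
c=lambda L:[(400+(x+.5)*.2-.5,195+(y+.5)*.2-.5) for x,y in L]
A=wz(p,c([(212,357),(204,398),(196,438),(187,478)]),.077); L=wz(p,c([(173,350),(165,390),(157,430)]),.077); Rr=wz(p,c([(242,408),(233,448),(226,488)]),.077)
def fr(P,o,y): d=P[:,:2]-o; return np.c_[d@[np.cos(y),np.sin(y)],d@[-np.sin(y),np.cos(y)]]*1000
for X in (A,L,Rr):
    print("yaw",yaw(X[0]-X[-1]).round(4)); print(" bay",fr(X,np.array([.6206,-.1662]),-.243).round(1).tolist()); print(" tool",fr(X,np.array([.4374,-.1212]),-.2426).round(1).tolist())
p=dict(np.load("w6.npz"))
A=wz(p,[(316,63),(316,109),(316,151),(316,192),(316,233)],.077);print("wrist tool",fr(A,np.array([.4374,-.1212]),-.2426).round(1).tolist(), yaw(A[0]-A[-1]))
```

```text
yaw -0.2214
 bay [[-89.8, 1.6], [-106.0, 1.1], [-121.8, 0.7], [-137.6, 0.6]]
 tool [[98.9, 2.0], [82.7, 1.5], [66.9, 1.1], [51.0, 1.0]]
yaw -0.2136
 bay [[-90.8, 16.9], [-106.7, 16.4], [-122.5, 16.0]]
 tool [[97.8, 17.3], [82.0, 16.8], [66.2, 16.3]]
yaw -0.2167
 bay [[-106.1, -14.0], [-122.0, -14.0], [-137.6, -14.8]]
 tool [[82.5, -13.6], [66.6, -13.6], [51.0, -14.4]]
wrist tool [[97.1, -0.8], [81.7, -0.8], [67.0, -0.8], [52.1, -0.8], [36.3, -0.8]] -0.24229900410956817
```

Run:
```python
from tray import *
p=dict(np.load("w6.npz")); f=p["frame"][:,:,::-1]
cv2.imwrite("pics/w6c.png",cv2.resize(f[0:75,180:445],(795,225),interpolation=cv2.INTER_CUBIC))
a=p["frame"]; q=dict(np.load("t3.npz"))
# white caps edges: blob centroid of the white/blue caps in top via hough
g=cv2.resize(cv2.cvtColor(q["frame"],cv2.COLOR_RGB2HSV)[255:305,418:456],None,fx=8,fy=8,interpolation=cv2.INTER_CUBIC)
bm=((g[...,0]>105)&(g[...,0]<130)&(g[...,1]>60)).astype(np.uint8)*255
cv2.imwrite("pics/caps.png",cv2.resize(q["frame"][255:305,418:456,::-1],None,fx=12,fy=12,interpolation=cv2.INTER_CUBIC))
```

```text
(no output)
```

View pics/w6c.png

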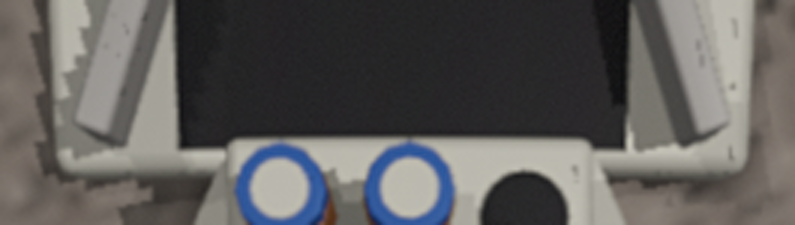

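View pics/caps.png

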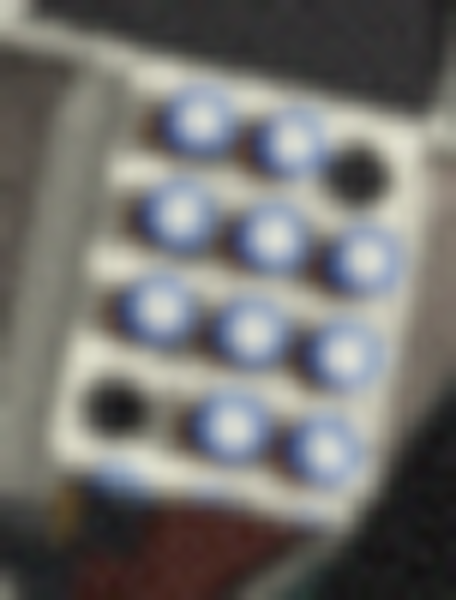

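Run:
```python
from tray import *
p=dict(np.load("w6.npz"))
def fr(P,o,y): d=P[:,:2]-o; return np.c_[d@[np.cos(y),np.sin(y)],d@[-np.sin(y),np.cos(y)]]*1000
c=lambda L:[(180+(x+.5)/3-.5,(y+.5)/3-.5) for x,y in L]
o=np.array([.4374,-.1212])
for n,L,z in [("floor edge",[(180,149),(626,149)],.012),("floorsides top",[(176,5),(632,5)],.012),("flare end",[(103,137),(703,137)],.026),("flare inner end",[(135,5),(662,5)],.026),("flare lower tip l/r",[(124,140),(690,140)],.012),("front edge",[(70,160),(735,160)],.013)]:
    P=wz(p,c(L),z); print(n,"tool",fr(P,o,-.2426).round(1).tolist(),"bay",fr(P,np.array([.6206,-.1662]),-.243).round(1).tolist())
C=cloud(p); print(C[40,200],C[30,300],C[53,230],C[30,215])
```

```text
floor edge tool [[112.9, 36.5], [113.0, -37.3]] bay [[-75.8, 36.1], [-75.6, -37.6]]
floorsides top tool [[135.2, 36.4], [135.4, -37.5]] bay [[-53.5, 36.0], [-53.2, -37.9]]
flare end tool [[112.4, 45.9], [112.6, -46.7]] bay [[-76.2, 45.6], [-76.1, -47.1]]
flare inner end tool [[131.4, 40.2], [131.6, -39.6]] bay [[-57.2, 39.9], [-57.0, -39.9]]
flare lower tip l/r tool [[114.4, 45.7], [114.6, -47.9]] bay [[-74.2, 45.3], [-74.0, -48.3]]
front edge tool [[111.3, 54.6], [111.5, -55.4]] bay [[-77.4, 54.3], [-77.2, -55.7]]
[ 0.56498357 -0.09509997  0.01226516] [ 0.55680876 -0.14409168  0.01335091] [ 0.55518909 -0.10785503  0.01250802] [ 0.56379717 -0.10602687  0.02633331]
```

>>> servo_tool(
  series=[
    [[-0.002,0,0.021,0]],
  ],
)

```text
t: 18.15
tcp_pos: [0.438, -0.122, 0.0547]
ee_rot: [3.132, -0.007, -0.242]
contact_force: [1.0, -0.9, -3.4]
opening: 0.0256
```

```bash
python3 settle.py 7|tail -1; python3 go.py 0.5992 -0.1609 0.050 -.243
```

```text
18.5 [ 0.4354 -0.1209  0.0531] yaw -0.2427 tiltworld [-0.0007 -0.0086] radial 0.0028 v [ 0.     0.002 -0.004]
t 18.5 pos [ 0.4354 -0.1209  0.0531] rot [ 3.1331e+00 -1.3000e-03 -2.4270e-01] f [-0.3  0.4 -3.6] m [0.03 0.22 0.  ] op 0.0257
tool d 0.1687 -0.0005 0.0031 twist 0.0 dist 0.169
```

>>> servo_tool(
  series=[
    [[0.02,0,0.002,0]],
  ],
)

```text
t: 18.6
tcp_pos: [0.4406, -0.1206, 0.0497]
ee_rot: [3.136, 0.026, -0.241]
contact_force: [-41.2, 4.0, 11.9]
opening: 0.026
```

```bash
python3 settle.py 6|tail -1; python3 go.py 0.5992 -0.1609 0.050 -.243
```

```text
18.9 [ 0.4412 -0.1209  0.0491] yaw -0.2414 tiltworld [-0.0252 -0.0001] radial -0.0231 v [ 0.001  0.001 -0.002]
t 18.9 pos [ 0.4412 -0.1209  0.0491] rot [ 3.1354  0.0245 -0.2414] f [-23.1   1.9   7.5] m [ 0.41  4.03 -0.08] op 0.0259
tool d 0.163 0.0011 -0.0009 twist 0.002 dist 0.163
```

>>> servo_tool(
  series=[
    [[0.02,0,0.001,0]],
  ],
)

```text
t: 19.0
tcp_pos: [0.4439, -0.1202, 0.0458]
ee_rot: [3.138, 0.055, -0.24]
contact_force: [-32.7, 0.7, 9.9]
opening: 0.0257
```

```bash
python3 settle.py 6|tail -1; python3 go.py 0.5992 -0.1609 0.050 -.243;  python3 -c "
from h import *
q=env.grab_frame('wrist');np.savez('w7.npz',**q); save(q,'w7.png')"
```

```text
19.3 [ 0.4445 -0.1205  0.0453] yaw -0.2397 tiltworld [-0.0545  0.0091] radial -0.0537 v [-0.002  0.001 -0.001]
t 19.3 pos [ 0.4445 -0.1205  0.0453] rot [ 3.1375  0.0551 -0.2397] f [-28.9   0.8   7.4] m [ 0.06  4.86 -0.14] op 0.026
tool d 0.1599 0.0025 -0.0047 twist 0.003 dist 0.16
```

View pics/w7.png

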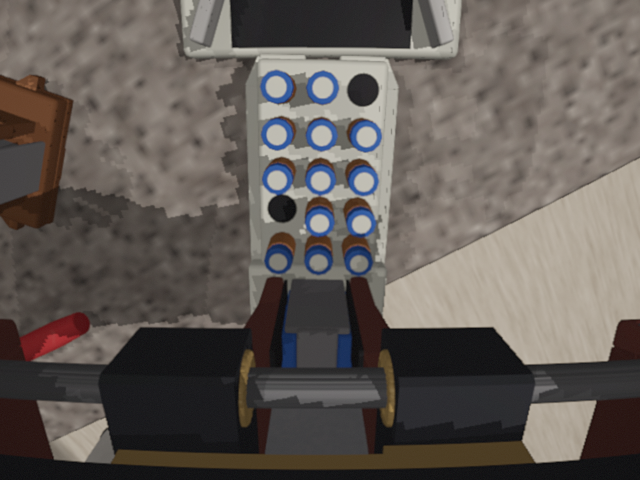

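Run:
```python
from tray import *
for n,pts in (("w6",[(316,63),(316,109),(316,151),(316,192),(316,233),(316,50),(250,80),(250,150),(250,220),(384,90),(384,150),(384,220),(260,265),(375,265),(316,270)]),("w7",[(322,87),(321,133),(320,178),(319,218),(318,259),(320,68),(249,100),(249,170),(249,230),(393,110),(390,170),(386,240),(255,290),(380,290),(317,290)])):
    p=dict(np.load(n+".npz")); P=w(p,pts)
    for a,b in zip(pts,P): print(n,a,b.round(4))
```

```text
w6 (316, 63) [ 0.5322 -0.1455  0.071 ]
w6 (316, 109) [ 0.5166 -0.1417  0.0728]
w6 (316, 151) [ 0.5021 -0.138   0.0739]
w6 (316, 192) [ 0.4871 -0.1344  0.0729]
w6 (316, 233) [ 0.4719 -0.1306  0.075 ]
w6 (316, 50) [ 0.5365 -0.1466  0.0711]
w6 (250, 80) [ 0.5371 -0.1169  0.0366]
w6 (250, 150) [ 0.5075 -0.1087  0.0385]
w6 (250, 220) [ 0.4761 -0.0996  0.0391]
w6 (384, 90) [ 0.5186 -0.1737  0.0373]
w6 (384, 150) [ 0.4929 -0.1681  0.039 ]
w6 (384, 220) [ 0.4499 -0.1662  0.0007]
w6 (260, 265) [ 0.4565 -0.1003  0.0498]
w6 (375, 265) [ 0.4439 -0.1519  0.0508]
w6 (316, 270) [ 0.452  -0.1258  0.0611]
w7 (322, 87) [ 0.5304 -0.1443  0.0495]
w7 (321, 133) [ 0.5157 -0.1405  0.0494]
w7 (320, 178) [ 0.5008 -0.1365  0.051 ]
w7 (319, 218) [ 0.4863 -0.1326  0.0497]
w7 (318, 259) [ 0.4705 -0.1285  0.0498]
w7 (320, 68) [ 0.5376 -0.1456  0.0314]
w7 (249, 100) [ 0.5336 -0.1141  0.0142]
w7 (249, 170) [ 0.505  -0.1056  0.0143]
w7 (249, 230) [ 0.4743 -0.0942  0.0007]
w7 (393, 110) [ 0.527  -0.1408  0.1898]
w7 (390, 170) [ 0.4904 -0.1663  0.0158]
w7 (386, 240) [ 0.4585 -0.1586  0.0158]
w7 (255, 290) [ 0.4514 -0.0937  0.0228]
w7 (380, 290) [ 0.438  -0.1506  0.0238]
w7 (317, 290) [ 0.4509 -0.1234  0.0358]
```

Contact. The nose has butted the bay's front edge at wrist (320,55): depth shows the tray hung about 4 mm lower at the nose than assumed. It slid about 9 mm back in the grip and now lies level, with its underside around 10 mm. I'll back off and lift.

>>> servo_tool(
  series=[
    [[-0.006,0,-0.012,0]],
  ],
)

```text
t: 19.45
tcp_pos: [0.4352, -0.1179, 0.0566]
ee_rot: [3.138, 0.063, -0.24]
contact_force: [0.8, -1.0, -1.9]
opening: 0.0258
```

```bash
python3 settle.py 6|tail -1; python3 go.py 0.5992 -0.1609 0.050 -.243;  python3 - <<'E'
from tray import *
q=env.grab_frame('wrist');np.savez('w8.npz',**q); save(q,'w8.png')
E
```

```text
19.75 [ 0.4412 -0.1199  0.058 ] yaw -0.2397 tiltworld [-0.0514  0.0079] radial -0.0503 v [0.006 0.002 0.007]
t 19.75 pos [ 0.4412 -0.1199  0.058 ] rot [ 3.1371  0.0518 -0.2397] f [ 0.2 -0.6 -3.5] m [ 0.    0.19 -0.01] op 0.0256
tool d 0.1633 0.0023 0.008 twist 0.003 dist 0.163
```

View pics/w8.png

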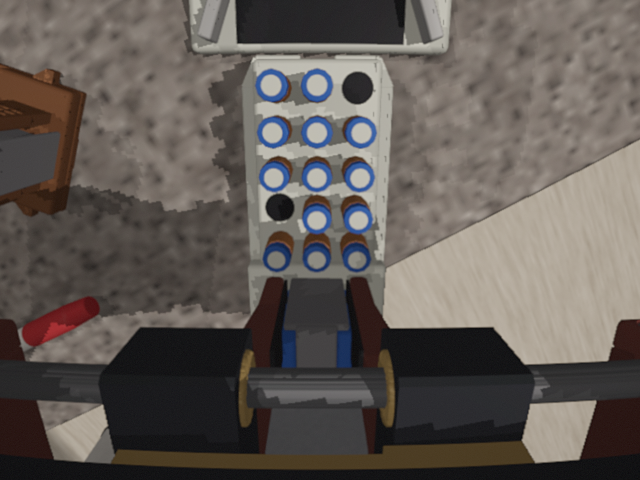

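```bash
cat > cap.py <<'E'
from tray import *
def bayf(P,o=np.array([.6206,-.1662]),y=-.243): d=P[:,:2]-o; return np.c_[d@[np.cos(y),np.sin(y)]*1000,d@[-np.sin(y),np.cos(y)]*1000,P[:,2]*1000]
def caps(p,vis=None):
    hsv=cv2.cvtColor(p["frame"],cv2.COLOR_RGB2HSV)
    m=((hsv[...,0]>100)&(hsv[...,0]<130)&(hsv[...,1]>110)&(hsv[...,2]>60)).astype(np.uint8); m[275:]=0; m[:,:225]=0; m[:,420:]=0
    cs,h=cv2.findContours(m,cv2.RETR_CCOMP,cv2.CHAIN_APPROX_NONE); out=[]
    C=cloud(p)
    for i,c in enumerate(cs):
        if h[0][i][3]>=0 and cv2.contourArea(c)>100:
            mk=np.zeros(m.shape,np.uint8); cv2.drawContours(mk,[c],-1,1,-1); mk=cv2.erode(mk,np.ones((5,5)))
            out.append(np.r_[cv2.moments(c)["m10"]/cv2.moments(c)["m00"],cv2.moments(c)["m01"]/cv2.moments(c)["m00"],np.median(C[mk>0],0)])
    return np.array(out)
def report(p):
    a=caps(p); P=bayf(a[:,2:]); A=np.c_[P[:,:2],np.ones(len(P))]
    s,_,_,_=np.linalg.lstsq(A,P[:,2],rcond=None)
    print("ncaps",len(a),"pitch slope",s[0].round(4),"roll slope",s[1].round(4),"z tops nose/tail",P[P[:,0].argmax(),2].round(1),P[P[:,0].argmin(),2].round(1),"rms",(A@s-P[:,2]).std().round(2))
    i=np.argsort(P[:,0]); print("nosemost x",P[:,0].max().round(1),"tail row x",P[:,0].min().round(1),"y mean tail3",P[i[:3],1].mean().round(2),"y mid col", P[np.abs(a[:,0]-np.median(a[:,0]))<14][:,:2].round(1).tolist())
    print("cap z",P[i,2].round(1).tolist())
if __name__=="__main__":
    import sys
    for n in sys.argv[1:]: print(n); report(dict(np.load(n+".npz")))
E
python3 cap.py w1 w5 w6 w7 w8
```

```text
w1Traceback (most recent call last):
  File "cap.py", line 21, in <module>
    for n in sys.argv[1:]: print(n); report(dict(np.load(n+".npz")))
                                     ~~~~~~^^^^^^^^^^^^^^^^^^^^^^^^^
  File "cap.py", line 14, in report
    a=caps(p); P=bayf(a[:,2:]); A=np.c_[P[:,:2],np.ones(len(P))]
                      ~^^^^^^
IndexError: too many indices for array: array is 1-dimensional, but 2 were indexed
```

```bash
python3 cap.py w5 w6 w7 w8
```

```text
w5
ncaps 13 pitch slope 0.0136 roll slope 0.0167 z tops nose/tail 111.6 110.6 rms 0.05
nosemost x -198.6 tail row x -252.6 y mean tail3 401.82 y mid col [[-210.7, 431.8], [-220.6, 419.6], [-230.6, 407.5], [-240.6, 395.3], [-250.6, 383.1]]
cap z [110.6, 110.3, 111.0, 110.7, 110.2, 111.4, 110.9, 110.6, 111.6, 111.4, 111.1, 111.7, 111.6]
w6
ncaps 13 pitch slope -0.053 roll slope -0.0102 z tops nose/tail 71.4 74.7 rms 0.05
nosemost x -90.5 tail row x -153.6 y mean tail3 -1.24 y mid col [[-153.6, -1.2], [-137.8, -1.3], [-122.0, -1.3], [-106.3, -1.2], [-90.5, -1.2]]
cap z [74.7, 74.7, 75.0, 73.9, 74.1, 73.0, 73.0, 73.2, 72.3, 72.4, 72.1, 71.3, 71.4]
w7
ncaps 13 pitch slope 0.0021 roll slope -0.0115 z tops nose/tail 50.0 50.2 rms 0.04
nosemost x -92.7 tail row x -156.3 y mean tail3 0.44 y mid col [[-156.1, 0.4], [-140.2, 0.2], [-124.5, -0.1], [-108.6, -0.3], [-92.9, -0.6]]
cap z [50.2, 50.1, 49.8, 50.2, 50.1, 50.2, 50.1, 49.9, 50.3, 50.1, 49.9, 50.3, 50.0]
w8
ncaps 13 pitch slope -0.0137 roll slope -0.0134 z tops nose/tail 61.2 61.8 rms 0.05
nosemost x -95.4 tail row x -158.6 y mean tail3 1.02 y mid col [[-158.6, 1.0], [-142.8, 1.0], [-127.0, 1.0], [-111.2, 1.1], [-95.4, 1.1]]
cap z [61.8, 62.1, 62.4, 61.8, 62.0, 61.5, 61.7, 61.9, 61.2, 61.6, 61.4, 61.1, 61.2]
```

>>> servo_tool(
  series=[
    [[0.02,0.002,0,0]],
  ],
)

```text
t: 19.9
tcp_pos: [0.4575, -0.1253, 0.0565]
ee_rot: [3.138, 0.056, -0.239]
contact_force: [-0.1, -0.1, -3.8]
opening: 0.026
```

```bash
cat > st.sh <<'E'
python3 settle.py 5|tail -1; python3 go.py 0.5992 -0.1609 0.050 -.243;  python3 - <<'F'
from cap import *
q=env.grab_frame('wrist');np.savez('w9.npz',**q); save(q,'w9.png'); report(q)
F
E
bash st.sh
```

```text
20.15 [ 0.4593 -0.1262  0.0566] yaw -0.2396 tiltworld [-0.0531  0.0086] radial -0.0522 v [-0.004  0.018  0.003]
t 20.15 pos [ 0.4593 -0.1262  0.0566] rot [ 3.1373  0.0536 -0.2396] f [ 0.5 -0.2 -3.1] m [ 0.    0.2  -0.01] op 0.0254
tool d 0.1442 0.0005 0.0066 twist 0.003 dist 0.144
ncaps 13 pitch slope -0.015 roll slope -0.0074 z tops nose/tail 59.7 60.5 rms 0.04
nosemost x -76.4 tail row x -139.5 y mean tail3 -0.77 y mid col [[-139.5, -0.8], [-123.8, -0.7], [-107.9, -0.7], [-92.1, -0.6], [-76.4, -0.6]]
cap z [60.5, 60.6, 60.7, 60.4, 60.6, 60.0, 60.2, 60.2, 59.8, 59.8, 60.0, 59.6, 59.7]
```

>>> servo_tool(
  series=[
    [[0.021,0,0.001,0]],
  ],
)

```text
t: 20.3
tcp_pos: [0.4749, -0.1293, 0.0541]
ee_rot: [3.138, 0.06, -0.239]
contact_force: [0.1, 0.3, -3.6]
opening: 0.0256
```

```bash
bash st.sh
```

```text
20.55 [ 0.4778 -0.1304  0.0543] yaw -0.2393 tiltworld [-0.0551  0.0094] radial -0.0545 v [-0.003  0.011  0.002]
t 20.55 pos [ 0.4778 -0.1304  0.0543] rot [ 3.1376  0.0558 -0.2393] f [ 0.1  0.5 -2.9] m [ 0.03  0.18 -0.01] op 0.0254
tool d 0.1251 0.0008 0.0043 twist 0.004 dist 0.125
ncaps 13 pitch slope -0.017 roll slope -0.0098 z tops nose/tail 57.1 58.1 rms 0.05
nosemost x -57.3 tail row x -120.5 y mean tail3 -0.42 y mid col [[-120.5, -0.4], [-104.6, -0.4], [-88.8, -0.4], [-73.0, -0.3], [-57.3, -0.3]]
cap z [58.1, 58.2, 58.3, 57.9, 58.1, 57.5, 57.7, 57.9, 57.2, 57.4, 57.5, 57.0, 57.1]
```

View pics/w9.png

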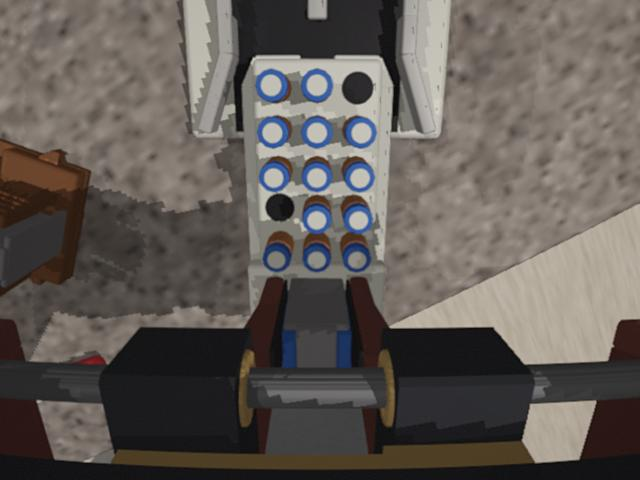

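>>> servo_tool(
  series=[
    [[0.022,0,0,0]],
  ],
)

```text
t: 20.7
tcp_pos: [0.4945, -0.1339, 0.0527]
ee_rot: [3.138, 0.062, -0.239]
contact_force: [0.5, -0.4, -4.0]
opening: 0.0258
```

```bash
bash st.sh
```

```text
20.95 [ 0.4976 -0.1351  0.053 ] yaw -0.2394 tiltworld [-0.0569  0.01  ] radial -0.0564 v [-0.002  0.009 -0.001]
t 20.95 pos [ 0.4976 -0.1351  0.053 ] rot [ 3.1379  0.0577 -0.2394] f [-0.3 -0.1 -3. ] m [-0.    0.14  0.06] op 0.0255
tool d 0.1048 0.001 0.003 twist 0.004 dist 0.105
ncaps 13 pitch slope -0.0192 roll slope -0.0076 z tops nose/tail 55.7 56.7 rms 0.07
nosemost x -36.9 tail row x -100.1 y mean tail3 -0.2 y mid col [[-100.1, -0.2], [-84.3, -0.2], [-68.5, -0.2], [-52.7, -0.1], [-36.9, -0.1]]
cap z [56.7, 57.0, 57.0, 56.5, 56.6, 56.1, 56.2, 56.4, 55.8, 56.0, 55.9, 55.6, 55.7]
```

>>> servo_tool(
  series=[
    [[0.02,0.0005,0,0]],
  ],
)

```text
t: 21.1
tcp_pos: [0.5125, -0.1387, 0.0514]
ee_rot: [3.139, 0.064, -0.239]
contact_force: [-0.6, -0.7, -3.8]
opening: 0.0258
```

```bash
bash st.sh
```

```text
21.35 [ 0.5154 -0.1398  0.0517] yaw -0.2393 tiltworld [-0.0585  0.0106] radial -0.0582 v [-0.003  0.009  0.   ]
t 21.35 pos [ 0.5154 -0.1398  0.0517] rot [ 3.1381  0.0594 -0.2393] f [-0.1  0.5 -2.8] m [0.02 0.19 0.  ] op 0.0255
tool d 0.0864 0.0006 0.0017 twist 0.004 dist 0.086
ncaps 13 pitch slope -0.0212 roll slope -0.0106 z tops nose/tail 54.1 55.3 rms 0.04
nosemost x -18.5 tail row x -81.8 y mean tail3 -0.48 y mid col [[-81.6, -0.5], [-65.8, -0.5], [-50.1, -0.5], [-34.2, -0.4], [-18.5, -0.4]]
cap z [55.3, 55.6, 55.5, 55.2, 55.3, 54.7, 54.9, 55.1, 54.3, 54.7, 54.5, 53.9, 54.1]
```

View pics/w9.png

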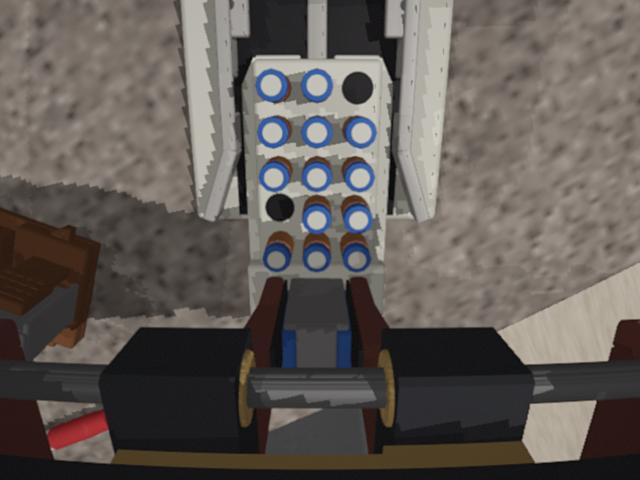

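>>> servo_tool(
  series=[
    [[0.021,0,-0.001,0]],
  ],
)

```text
t: 21.5
tcp_pos: [0.5313, -0.1431, 0.0509]
ee_rot: [3.139, 0.066, -0.239]
contact_force: [0.1, -0.1, -3.1]
opening: 0.0258
```

```bash
bash st.sh
```

```text
21.75 [ 0.5344 -0.1443  0.0512] yaw -0.2392 tiltworld [-0.0602  0.0112] radial -0.06 v [-0.003  0.01   0.002]
t 21.75 pos [ 0.5344 -0.1443  0.0512] rot [ 3.1382  0.0612 -0.2392] f [-0.3 -0.7 -2.5] m [-0.04  0.16 -0.07] op 0.0259
tool d 0.0669 0.0008 0.0012 twist 0.004 dist 0.067
ncaps 13 pitch slope -0.0235 roll slope -0.0077 z tops nose/tail 53.5 55.0 rms 0.05
nosemost x 1.0 tail row x -62.1 y mean tail3 -0.29 y mid col [[-62.1, -0.3], [-46.4, -0.3], [-30.6, -0.2], [-14.8, -0.1], [1.0, -0.1]]
cap z [55.0, 55.0, 55.1, 54.6, 54.8, 54.2, 54.3, 54.5, 53.8, 54.0, 54.0, 53.4, 53.5]
```

>>> servo_tool(
  series=[
    [[0.022,0.0005,0,0]],
  ],
)

```text
t: 21.9
tcp_pos: [0.551, -0.1483, 0.0495]
ee_rot: [3.139, 0.068, -0.239]
contact_force: [-0.4, -0.4, -1.1]
opening: 0.0255
```

```bash
bash st.sh
```

```text
22.15 [ 0.5544 -0.1496  0.0498] yaw -0.2392 tiltworld [-0.0613  0.0117] radial -0.0613 v [-0.003  0.007  0.001]
t 22.15 pos [ 0.5544 -0.1496  0.0498] rot [ 3.1384  0.0624 -0.2392] f [ 0.6  0.1 -1.8] m [-0.01  0.04 -0.  ] op 0.0254
tool d 0.0462 0.0004 -0.0002 twist 0.004 dist 0.046
ncaps 13 pitch slope -0.0159 roll slope -0.0079 z tops nose/tail 52.6 53.9 rms 0.04
nosemost x 21.7 tail row x -41.5 y mean tail3 -0.62 y mid col [[-41.5, -0.6], [-25.7, -0.6], [-9.9, -0.6], [5.8, -0.6], [21.6, -0.6]]
cap z [53.9, 53.6, 53.8, 53.6, 53.6, 53.3, 53.2, 53.5, 53.0, 52.9, 53.1, 52.8, 52.6]
```

>>> servo_tool(
  series=[
    [[0.022,0,0,0]],
  ],
)

```text
t: 22.3
tcp_pos: [0.5711, -0.1532, 0.0482]
ee_rot: [3.139, 0.069, -0.239]
contact_force: [-2.2, 0.1, 2.1]
opening: 0.0259
```

```bash
bash st.sh
```

```text
22.55 [ 0.5752 -0.1546  0.0485] yaw -0.2393 tiltworld [-0.0611  0.0116] radial -0.0612 v [-0.002  0.005  0.002]
t 22.55 pos [ 0.5752 -0.1546  0.0485] rot [ 3.1384  0.0622 -0.2393] f [ 1.1 -0.9 -0.5] m [ 0.02 -0.18 -0.05] op 0.0254
tool d 0.0248 0.0004 -0.0015 twist 0.004 dist 0.025
ncaps 11 pitch slope -0.0049 roll slope -0.0076 z tops nose/tail 52.8 52.8 rms 0.04
nosemost x 27.3 tail row x -20.1 y mean tail3 -0.54 y mid col [[-20.0, -0.6], [-4.4, -0.5], [11.5, -0.5], [27.2, -0.5]]
cap z [52.8, 53.0, 52.9, 52.9, 52.7, 52.6, 52.9, 52.8, 52.6, 52.6, 52.8]
```

>>> servo_tool(
  series=[
    [[0.02,0,-0.0005,0]],
  ],
)

```text
t: 22.7
tcp_pos: [0.5882, -0.1573, 0.0478]
ee_rot: [3.139, 0.073, -0.239]
contact_force: [-12.6, 2.9, 15.7]
opening: 0.0258
```

```bash
bash st.sh
```

```text
22.95 [ 0.5942 -0.1593  0.0481] yaw -0.2393 tiltworld [-0.061   0.0115] radial -0.0611 v [-0.     0.001 -0.   ]
t 22.95 pos [ 0.5942 -0.1593  0.0481] rot [ 3.1383  0.062  -0.2393] f [-0.5 -0.3  2. ] m [0.08 0.02 0.05] op 0.0259
tool d 0.0052 0.0004 -0.0019 twist 0.004 dist 0.006
ncaps 5 pitch slope 0.0006 roll slope 0.0009 z tops nose/tail 52.6 52.6 rms 0.02
nosemost x 15.3 tail row x -0.8 y mean tail3 -0.5 y mid col [[-0.7, -0.5], [15.0, -0.3]]
cap z [52.6, 52.6, 52.5, 52.6, 52.6]
```

View pics/w9.png

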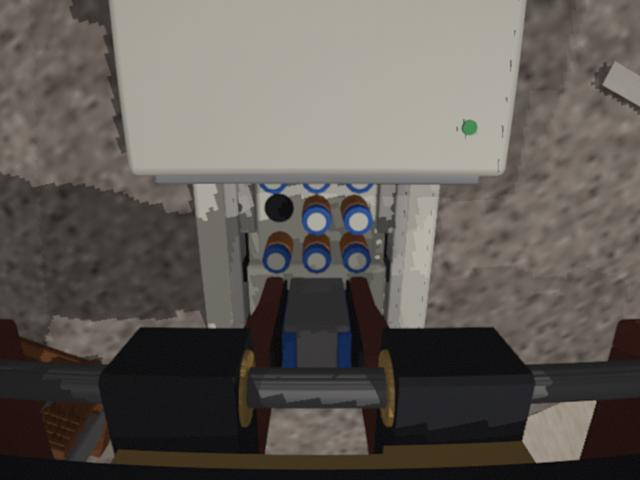

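>>> servo_tool(
  series=[
    [[0.011,0,-0.001,0]],
  ],
)

```text
t: 23.1
tcp_pos: [0.6019, -0.1609, 0.0482]
ee_rot: [3.139, 0.067, -0.239]
contact_force: [-2.2, 1.2, 0.3]
opening: 0.0258
```

```bash
bash st.sh
```

```text
23.35 [ 0.6054 -0.162   0.0482] yaw -0.2394 tiltworld [-0.06    0.0114] radial -0.0602 v [0.001 0.003 0.002]
t 23.35 pos [ 0.6054 -0.162   0.0482] rot [ 3.1384  0.0611 -0.2394] f [ 1.7  0.  -0.9] m [ 0.11 -0.13  0.  ] op 0.0255
tool d -0.0063 0.0004 -0.0018 twist 0.004 dist 0.007
ncaps 3 pitch slope 0.4668 roll slope -0.0075 z tops nose/tail 52.6 52.6 rms 0.0
nosemost x 10.8 tail row x 10.7 y mean tail3 -0.4 y mid col [[10.7, -0.4]]
cap z [52.6, 52.8, 52.6]
```

>>> servo_tool(
  series=[
    [[0.006,0,0,0]],
  ],
)

```text
t: 23.5
tcp_pos: [0.6082, -0.1625, 0.0479]
ee_rot: [3.139, 0.067, -0.239]
contact_force: [-9.9, 2.0, 12.9]
opening: 0.0258
```

```bash
bash st.sh
```

```text
23.75 [ 0.6088 -0.1626  0.048 ] yaw -0.2393 tiltworld [-0.0649  0.0128] radial -0.0652 v [ 0.002  0.001 -0.001]
t 23.75 pos [ 0.6088 -0.1626  0.048 ] rot [ 3.1387  0.0661 -0.2393] f [-5.7  2.2  6. ] m [ 0.37  1.04 -0.01] op 0.0256
tool d -0.0097 0.0006 -0.002 twist 0.004 dist 0.01
ncaps 3 pitch slope 1.5661 roll slope 0.0023 z tops nose/tail 52.6 52.5 rms 0.0
nosemost x 14.1 tail row x 14.0 y mean tail3 -0.33 y mid col [[14.0, -0.3]]
cap z [52.5, 52.6, 52.6]
```

View pics/w9.png

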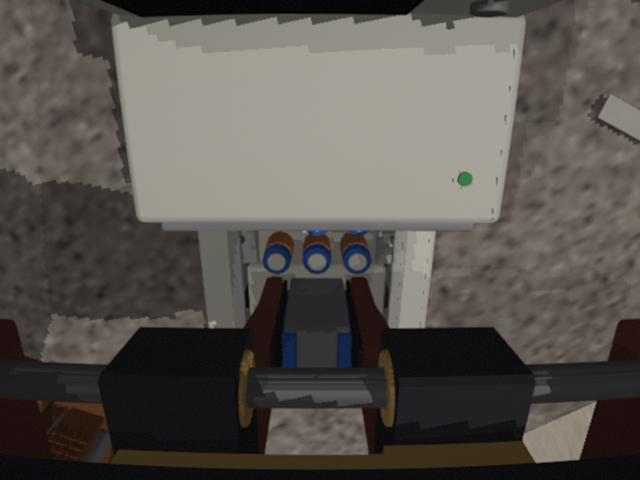

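The shoulder is against the lip ends with about 6 N of reaction, so I'm releasing.

>>> servo_tool(
  series=[
    [[0,0,0,0],[0,0,-0.001,0],[0,0,-0.001,0]],
  ],
  claw=0.07,
)

```text
t: 24.1
tcp_pos: [0.6085, -0.1626, 0.0496]
ee_rot: [3.139, 0.067, -0.239]
contact_force: [0.3, 0.4, 0.6]
opening: 0.0465
```

```bash
bash st.sh
```

```text
24.35 [ 0.6085 -0.1626  0.0497] yaw -0.2393 tiltworld [-0.0656  0.013 ] radial -0.066 v [-0.001  0.001  0.002]
t 24.35 pos [ 0.6085 -0.1626  0.0497] rot [ 3.1387  0.0669 -0.2393] f [-0.8 -0.2 -0.5] m [0.07 0.12 0.01] op 0.0666
tool d -0.0095 0.0006 -0.0003 twist 0.004 dist 0.009
ncaps 3 pitch slope 0.9678 roll slope 0.0005 z tops nose/tail 52.7 52.6 rms 0.0
nosemost x 13.7 tail row x 13.6 y mean tail3 -0.25 y mid col [[13.7, -0.2]]
cap z [52.6, 52.6, 52.7]
```

View pics/w9.png

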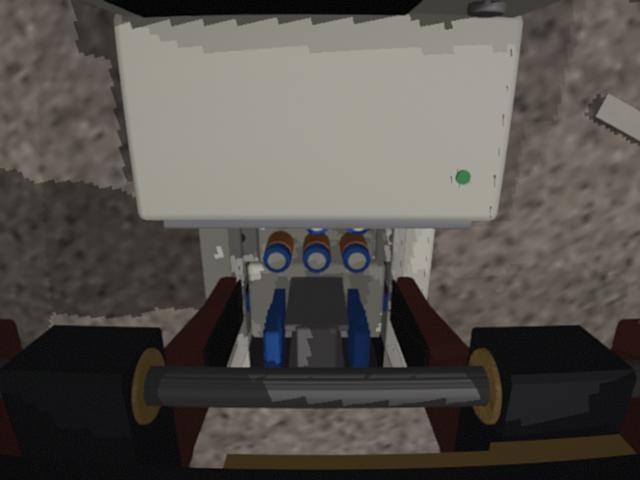

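Both buttons have sprung out, and the blue teeth show at the wall windows at (248,300) and (385,300). Withdrawing.

>>> servo_tool(
  series=[
    [[0,0,-0.02,0],[-0.003,0,-0.03,0],[-0.005,0,-0.04,0],[-0.02,0,-0.02,0],[-0.03,0,-0.01,0],[0,0,0,0]],
  ],
)

```text
t: 25.0
tcp_pos: [0.5591, -0.1502, 0.177]
ee_rot: [3.139, 0.069, -0.239]
contact_force: [0.4, 0.4, -0.1]
opening: 0.0699
```

```bash
bash st.sh
python3 - <<'E'
from cap import *
p=env.grab_frame("scene"); save(p,"s9.png")
for t in ["bottle_100","film_box","label_tape","marker_red"]:
    r=env.look_for(p,t)
    for k in r[:2]: uv=np.array(k["xy"])*[640,480]; print(t,round(k["confidence"],2),uv.round(),w(p,uv).round(3))
f=p["frame"][:,:,::-1]; cv2.imwrite("pics/s9c.png",cv2.resize(f[280:410,340:520],(790,570),interpolation=cv2.INTER_CUBIC))
E
```

```text
25.25 [ 0.5615 -0.151   0.1742] yaw -0.2392 tiltworld [-0.0681  0.014 ] radial -0.0685 v [0.008 0.    0.004]
t 25.25 pos [ 0.5615 -0.151   0.1742] rot [ 3.1391  0.0695 -0.2392] f [-1.1  0.  -0.7] m [0.06 0.14 0.01] op 0.07
tool d 0.0389 0.0007 0.1242 twist 0.004 dist 0.13
ncaps 4 pitch slope -0.0237 roll slope -0.0012 z tops nose/tail 52.2 52.6 rms 0.02
nosemost x 29.4 tail row x 13.4 y mean tail3 -0.34 y mid col [[13.5, -15.8], [13.5, -0.3], [29.4, -15.7]]
cap z [52.6, 52.6, 52.6, 52.2]
bottle_100 0.56 [351. 177.] [[0.721 0.221 0.067]]
film_box 0.98 [324. 149.] [[0.717 0.342 0.058]]
label_tape 0.75 [352. 232.] [[0.672 0.122 0.017]]
label_tape 0.33 [456. 351.] [[ 0.671 -0.213  0.074]]
marker_red 0.84 [248. 295.] [[0.429 0.069 0.01 ]]
```

View pics/w9.png

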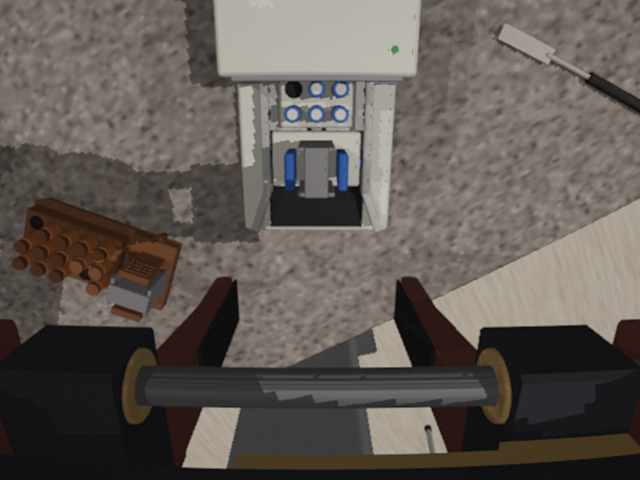

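View pics/s9c.png

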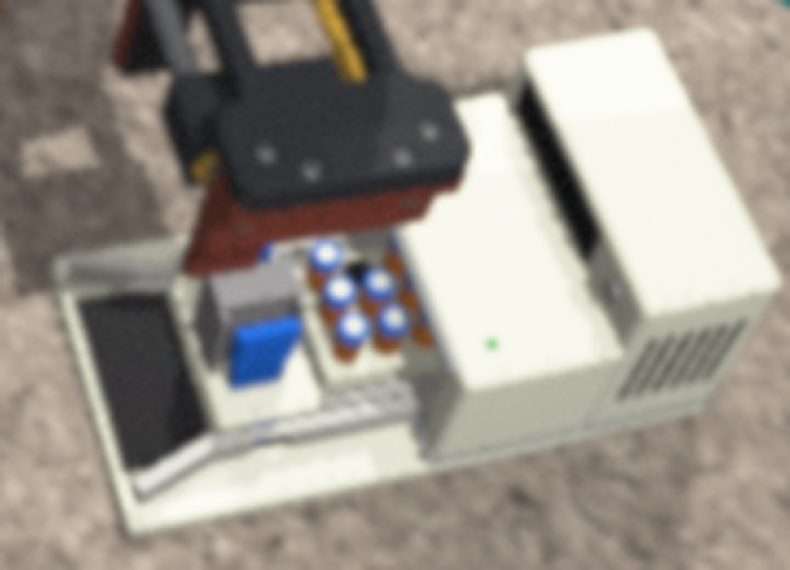

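Run:
```python
from cap import *
p=env.grab_frame("wrist"); f=p["frame"][:,:,::-1]; np.savez("w10.npz",**p); cv2.imwrite("pics/w10c.png",cv2.resize(f[70:240,230:400],(600,600),interpolation=cv2.INTER_CUBIC))
```

```text
(no output)
```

View pics/w10c.png

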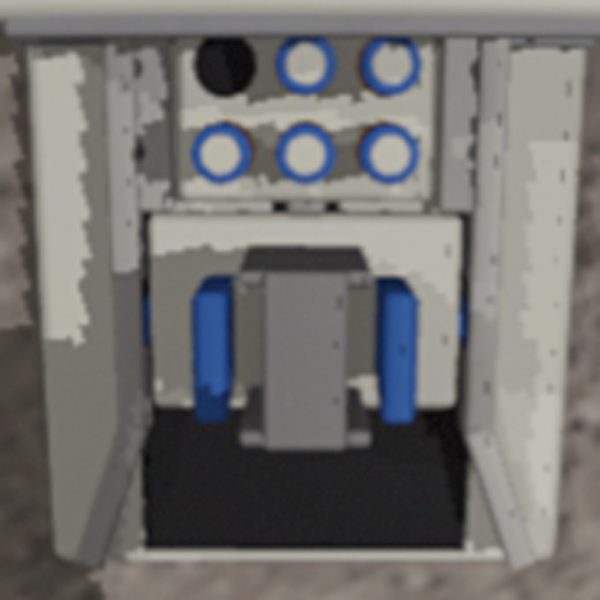

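```bash
python3 -c "
from h import *
print(env.job_done())"
```

```text
the job is handed in; nothing more can be done
None
```

I moved the white tray from the stand to the sampler bay and handed the job in after about 25 s of the 58 s allowed. No verdict is reported, so what follows rests on my own checks. I pinched both buttons, lifted the tray out, turned it end for end, slid it in nose first until the shoulder stopped on the lip ends, and let go.

**Last checks:**
- **Seating:** The shoulder is at the lip ends. The cap positions put the tray about 0.6 mm past the expected home, which is within measurement error.
- **Sideways:** The tray sits about 0.3 mm off the bay's middle line.
- **Level:** The cap heights read equal to within 0.1 mm along the one row of vials that was in view just before and after I let go. After the gripper withdrew, a fit to the four caps still visible read a slope of -0.024, resting on one cap that read 0.4 mm low at the hood's edge. That is inside the 0.06 limit, and I took it as a misreading.
- **Catches:** The buttons measure about 40 mm across, so they are out, and both teeth show in the wall windows.
- **Robot:** The gripper is clear of everything.

**What went wrong or disagreed:**
- **Nose hit the bay:** On the first approach the tray hung about 4 mm lower at the nose than I had assumed, and it struck the bay's front edge with about 41 N at the wrist. It slid about 9 mm back in the grip. I backed off, raised it and carried on with the shifted grip.
- **Tool tilt:** The tool's tilt drifted during the moves and ended at about 0.07 rad. The tray itself stayed within about 0.05 rad of level.
- **Tape reading:** In the last picture the tape read 26 mm from its first position, close to the 30 mm limit. I put this down to the detector picking the ring instead of the hole. The arm did not go near the tape, and it looked unmoved in a top view taken mid-task, but I did not measure it again. The bottle, carton and marker read within 10 mm of where they started.

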